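# Change the control vial behind the bottles

## Task

Swap the control vial at the back of the white reagent stand: first move both bottles in front of it onto the grey mat, then take the red-capped vial out and stand it on the ring in the middle of the yellow dish, and stand the green-capped vial on the blue ring at the back of the stand in its stead. Finally put each bottle back on the very ring in the stand where it stood at the start. Keep bottles and vials from falling over, and leave the timer and the calculator where they are.

Things in the scene. Friction and masses are not known exactly. Their poses are not given: they have to be found in the camera images.
- strip_bottle_mid (a point): White plastic bottle with a white cap, round, 44 mm across (cap as well), 98 mm tall, 60 g, rigid and closed. The point is its centre, half-way up (49 mm above its foot); z is its axis, upward. At the start it stands on one of the two grey front rings of the stand (left or right varies), and it must come back to that ring.
- stain_bottle_mid (a point): Dark brown bottle with a black cap and an orange band on its label, round, 48 mm across the body up to about 70 mm height, cap 30 mm across, 104 mm tall, 120 g, rigid and closed. The point is its centre, 52 mm above its foot; z is its axis, upward. At the start it stands on the other front ring of the stand and must come back to that ring.
- red_vial_mid (a point): Old control vial with a red cap, round, 24 mm across, 45 mm tall, about 30 g. The point is its centre, 22.5 mm above its foot; z upward. At the start it stands on the blue ring at the back of the stand, behind and between the two bottles.
- green_vial_mid (a point): Fresh control vial with a green cap, same size and weight as the red one (24 mm across, 45 mm tall). The point is its centre, 22.5 mm above its foot; z upward. At the start it stands alone on the worktop.
- rear_place (a point): Centre of the blue ring (34 mm across, printed) at the back of the white reagent stand, on the stand's floor, 6 mm above the worktop. Axes are the stand's: x towards its back wall, y to its left, z up. The wall's face is 40 mm behind this point. The bottles in front are taller than the vial and leave a gripper little room.
- stand: White reagent stand, fixed; origin at the centre of its underside, x towards its back wall, y left. Floor 130 (x) by 190 mm (y), 6 mm high; back wall 50 mm high; side lips 14 mm high, 91 mm to each side (30 mm high in the rear corners). Two grey front rings (printed, 56 mm across) at x = -22 mm, y = +45 and -45 mm: the bottles start exactly on them. Blue rear ring at x = +20 mm, y = 0.
- mat: Flat grey mat on the worktop, fixed, 120 mm (x) by 210 mm (y), 4 mm thick; the origin is the centre of its underside. Two thin white rings are printed 50 mm to each side of its centre along y, as places for the two bottles; either bottle may stand on either.
- dish: Shallow round yellow dish, fixed, 84 mm across its rim, rim 9 mm high, floor 4 mm above the worktop; the origin is the centre of its underside. A thin black ring is printed in the middle of its floor.
- bench_timer: Small white bench timer lying loose on the worktop, 58 x 62 x 18 mm, a bystander; origin at the centre of its underside.
- pocket_calc: Black pocket calculator lying loose on the worktop, 120 x 75 x 13 mm, a bystander; origin at the centre of its underside.
Things that resemble listed ones, but are neither listed nor needed, are in the scene too. Leave any turquoise look-alike of the part that bears stain_bottle_mid alone.

How it is judged:
By the outcome, as a careful person would: the job done as asked, in the order asked, and still so for the second after the job is handed in, with the robot touching nothing.
It also fails if it takes over 149 s, if anything falls off the work surface, if the arm or the gripper's body presses on something with over 40 N, if the wrist force passes 120 N, or if a joint passes its speed limit or range.

## Robot

A 6-joint arm with a two-finger parallel gripper is mounted at the origin on a cart in front of the work surface, level with it; the furniture and walls round the work are solid. World frame = base frame: x ahead of the robot, y to its left, z up, the work surface at z = 0. Lengths are in mm, angles in rad, forces in N, time in s.
With the tool pointing down it reaches from about 350 to 925 mm from the base axis. Payload 6.4 kg.
Tool frame: the origin (TCP) lies between the finger pads; the fingertips stand 8 mm ahead of it and the grasp point (between the pads) lies 11 mm behind it; z points along the fingers, y is the direction in which the jaws open and shut (so a half turn about z gives the same grasp; the last joint's range is limited). The gripper opens to 94 mm and grips with 3 to 60 N. Pads are 16 mm wide; open, the fingers measure 119 mm over their backs; the gripper's body (75 mm by 177 mm) begins 78 mm behind the grasp point.
Start: joints at [-0.174, 0.245, 1.558, -0, 1.339, -0.174], TCP at [650.011, 0.004, 213.455] pointing down, gripper open.
Joint ranges: [-3.13, 3.13], [-1.02, 2.26], [0.13, 2.54], [-0.95, 4.09], [0.21, 2.88], [-2.74, 2.74]. Speed limits (rad/s): [2.57, 2.57, 3.14, 3.14, 3.14, 3.14].

## Interface

Orientations are given as a 3x3 rotation matrix whose columns are the frame's x, y, z axes.
In Python, from plant import status, eyes, job gives the robot as it stands.
- The arm moves only by the shell command python3 -m crank 'ROWS' [OPENING] [FORCE]. ROWS is JSON, a list of rows, each an object of numbers: "x", "y", "z": the shift along the tool's x, y, z in cm; "ax", "ay", "az": the turn, a rotation vector about the tool's x, y, z in rad. A call has 1 to 20 rows; each row is the pose to reach, as a shift and turn from the pose measured when the call began, along the tool's axes at that moment; what a row does not reach only later rows make up. A row lasts 1/10 s, in which the tool goes at most 50 mm and 8.59 degrees, less where a joint would pass 70% of its speed; a pose out of reach is approached as far as the arm can. A call with a gripper value outside its range is refused whole. OPENING is the finger opening in cm, from 0 to 9.4, set as the call begins (- or left out, the last holds). The fingers move at their own pace and stop on an object; FORCE is the grip in N (left out, the last holds). Time passes only in rows, so rows that repeat a pose let the fingers close. It gives the time, the measured TCP pose, the force and the opening at its end, in the units of the state.
- status.get_state(): the state, without advancing time (a new reading comes with each control period).
- eyes.capture(name): name is "scene" or "side" or "wrist"; returns (picture, depth): 480x640x3 uint8, red, green, blue; 480x640 float32, mm along the optical axis (not along the pixel's ray), 0 where there is no reading.
- eyes.camera_params(name): a dict with "fov_y" (degrees; the focal length in pixels is half the picture's height over the tangent of half this angle, whatever the lens; pixels are square), "cx", "cy" (the principal point, pixels), "world_from_camera" (4x4, takes a point from camera to world coordinates). Camera axes: x right, y down, z forward; pixel columns grow to the right and rows downward; lengths in mm; the calibration is good to about 2 mm. A picture is of the moment at which its call begins: read the wrist's pose just before it. camera_params takes no time and is no camera call; for the wrist camera it gives the pose at the moment of the call.
- job.close_job(): hands the job in, once; it reports no verdict.
The state is a dict: "clock": time; "qpos": joint angles; "dq": joint speeds; "effort": joint torques, N m; "ee_pos": TCP position; "ee_rot": TCP orientation; "force": force on the tool from outside, world axes, zero at the start; "ft_torque": the same for the moment, N m; "finger_gap": opening from 0.0 (shut) to 1.0 (fully open).
Only numpy, scipy, OpenCV 4.12 (cv2) and the standard library are available. Lean on these libraries where they do the work, as an engineer would, in place of code of your own. Each camera call takes 0.05 s, during which the arm holds its last target.

## Working session

There is one attempt and no reset: what is moved stays moved. The work goes in short steps, Python scripts to look and compute and a shell command to move; the robot and the scene stay as the last step left them, time stands still between calls to the robot, and variables do not carry over. Pictures are saved under pics/ and viewed, and the job is handed in when it is done.

```bash
ls; mkdir -p pics; python3 - <<'E'
from plant import status, eyes, job
import cv2
s=status.get_state(); print(s)
for n in ("scene","side","wrist"):
    p=eyes.camera_params(n); print(n,p)
    im,d=eyes.capture(n)
    import numpy as np
    cv2.imwrite(f"pics/{n}0.png",im[:,:,::-1]); np.save(f"pics/{n}0d.npy",d)
E
```

```text
pics
{'clock': 0.0, 'qpos': array([-1.74115733e-01,  2.45818114e-01,  1.55896315e+00, -7.98385570e-07,
        1.33867657e+00, -1.74075449e-01]), 'dq': array([ 2.82716530e-04, -7.49751241e-05,  1.26150623e-03, -1.05054112e-03,
       -1.79224437e-03, -3.00274246e-05]), 'effort': array([ 8.38778797e-04, -4.15839279e+01, -3.14599335e+01,  6.84806099e-02,
        3.33599187e-02, -1.41738678e-04]), 'ee_pos': array([6.49438133e+02, 9.43002334e-02, 2.12370093e+02]), 'ee_rot': array([[ 4.03960961e-05,  9.99998312e-01, -1.83711414e-03],
       [ 9.99999947e-01, -3.98039607e-05,  3.22353687e-04],
       [ 3.22280018e-04, -1.83712706e-03, -9.99998261e-01]]), 'force': array([ 0.70642945, -0.12105352,  0.17109715]), 'ft_torque': array([-0.0002306 ,  0.00644472,  0.02359973]), 'finger_gap': 0.9983194855753226}
scene {'fov_y': 52.60639422843222, 'cx': 318.78560620863595, 'cy': 229.56593623124644, 'world_from_camera': array([[ 5.39360242e-01, -6.26525372e-01,  5.62633529e-01,
        -1.34588449e+02],
       [-8.41979041e-01, -4.11345595e-01,  3.49093249e-01,
        -4.85835284e+02],
       [ 1.27
[... 356 characters left out ...]
 [-2.83769004e-01,  6.10253585e-01, -7.39638908e-01,
         7.20245456e+02],
       [-1.16658085e-02, -7.73486937e-01, -6.33704874e-01,
         7.31696296e+02],
       [ 0.00000000e+00,  0.00000000e+00,  0.00000000e+00,
         1.00000000e+00]])}
wrist {'fov_y': 62.51717246874415, 'cx': 317.21109412605557, 'cy': 242.22643821595577, 'world_from_camera': array([[ 9.99995328e-01,  1.57626655e-03, -2.61921615e-03,
         6.48753893e+02],
       [ 9.12245731e-04, -9.71642128e-01, -2.36454526e-01,
         6.82734101e+01],
       [-2.91765611e-03,  2.36451032e-01, -9.71639026e-01,
         3.83337548e+02],
       [ 0.00000000e+00,  0.00000000e+00,  0.00000000e+00,
         1.00000000e+00]])}
```

View pics/scene0.png

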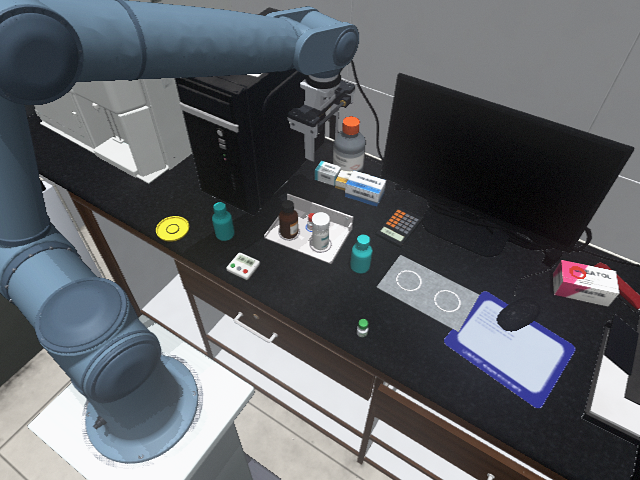

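View pics/side0.png

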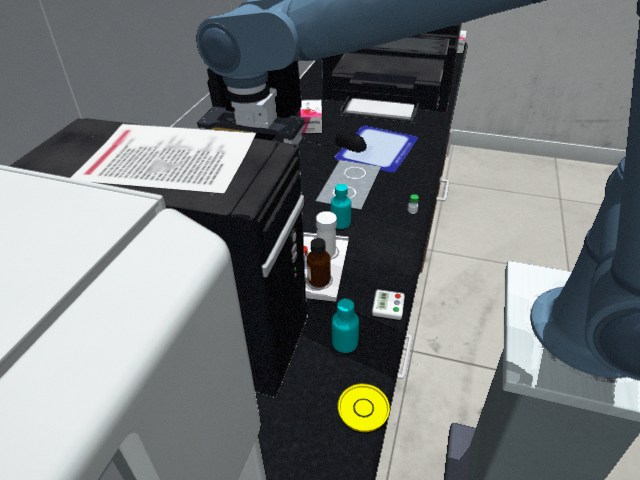

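View pics/wrist0.png

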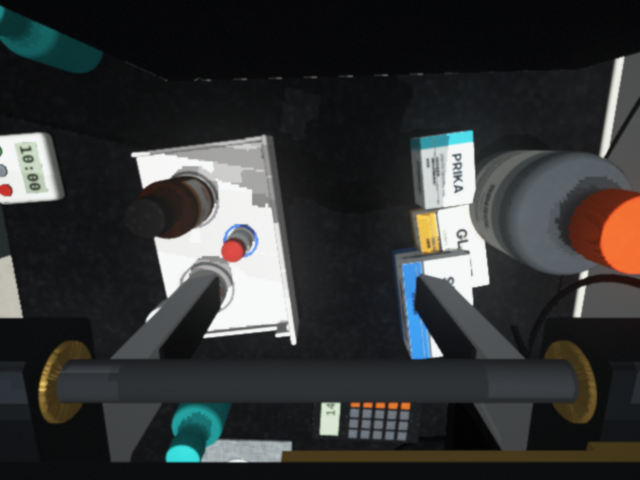

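```bash
cat > h.py <<'E'
import numpy as np, cv2
from plant import status, eyes
def K(p): return 240/np.tan(np.radians(p['fov_y'])/2)
def ray(p,u,v):
    f=K(p);T=p['world_from_camera'];d=np.array([(u-p['cx'])/f,(v-p['cy'])/f,1.0])
    return T[:3,3],T[:3,:3]@d
def onplane(p,u,v,z):
    o,d=ray(p,u,v); return o+d*(z-o[2])/d[2]
def proj(p,X):
    T=p['world_from_camera'];c=T[:3,:3].T@(np.asarray(X)-T[:3,3]);f=K(p)
    return p['cx']+f*c[0]/c[2],p['cy']+f*c[1]/c[2]
def tri(*prs):
    A=np.zeros((3,3));b=np.zeros(3)
    for p,u,v in prs:
        o,d=ray(p,u,v);d=d/np.linalg.norm(d);M=np.eye(3)-np.outer(d,d);A+=M;b+=M@o
    X=np.linalg.solve(A,b)
    return X,[float(np.linalg.norm((np.eye(3)-np.outer(*(2*[ray(p,u,v)[1]/np.linalg.norm(ray(p,u,v)[1])])))@(X-p['world_from_camera'][:3,3]))) for p,u,v in prs]
def cloud(p,d):
    f=K(p);v,u=np.mgrid[:480,:640];T=p['world_from_camera']
    c=np.stack([(u-p['cx'])/f*d,(v-p['cy'])/f*d,d],-1)
    W=c@T[:3,:3].T+T[:3,3]; W[d<=0]=np.nan; return W
E
python3 - <<'E'
from h import *
H=np.full((500,620),np.nan) # x 300..1300? 2mm  ; y -700..540
for n in("scene","side"):
    p=eyes.camera_params(n);d=np.load(f"pics/{n}0d.npy");W=cloud(p,d).reshape(-1,3)
    W=W[~np.isnan(W[:,0])]; W=W[W[:,2]<600]
    i=((W[:,0]-250)/2).astype(int);j=((540-W[:,1])/2).astype(int)
    m=(i>=0)&(i<500)&(j>=0)&(j<620)
    for a,b,z in zip(i[m],j[m],W[m,2]):
        if not H[499-a,b]>z: H[499-a,b]=z
img=np.clip(np.nan_to_num(H,nan=-20)+20,0,255).astype(np.uint8)
img=cv2.applyColorMap(img,cv2.COLORMAP_JET); img[np.isnan(H)]=0
for k in range(0,620,50): cv2.putText(img,str(540-2*k),(k,490),0,.35,(255,255,255));img[:,k]=img[:,k]//2+60
for k in range(0,500,50): cv2.putText(img,str(250+2*(499-k)),(0,k+10),0,.35,(255,255,255));img[k]=img[k]//2+60
cv2.imwrite("pics/hm.png",img)
for n,(a,b,c,e) in dict(scene=(180,350,180,400),side=(180,320,280,450)).items():
    im=cv2.imread(f"pics/{n}0.png")[a:b,c:e]; cv2.imwrite(f"pics/{n}0c.png",cv2.resize(im,None,fx=3.4,fy=3.4,interpolation=cv2.INTER_CUBIC))
E
```

```text
(no output)
```

View pics/hm.png

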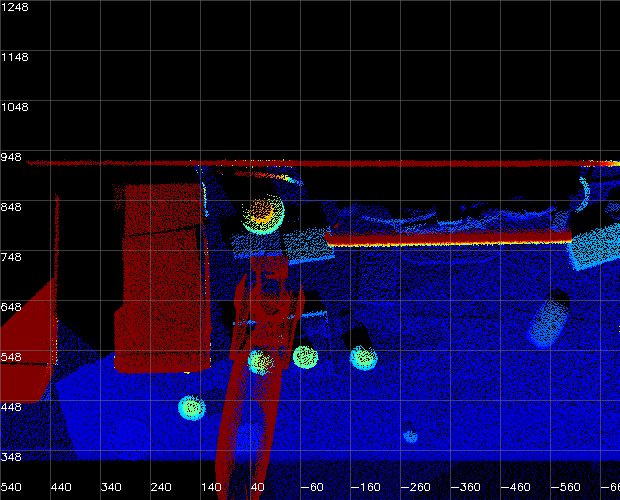

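View pics/scene0c.png

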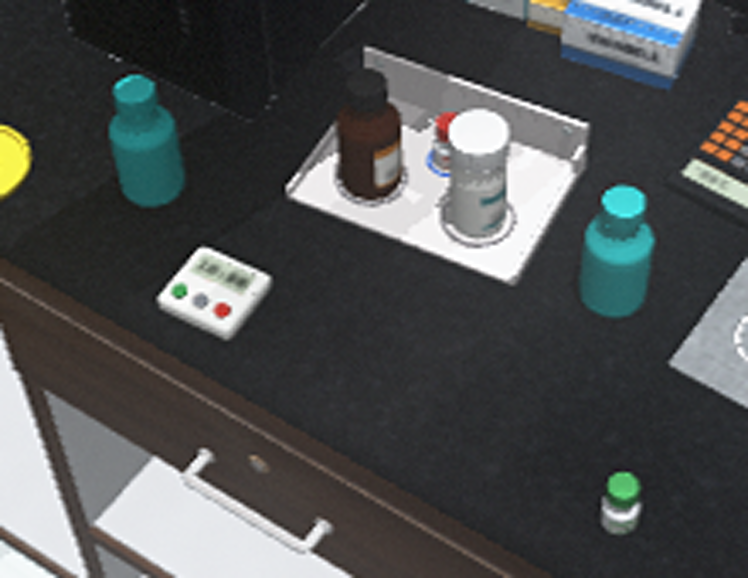

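View pics/side0c.png

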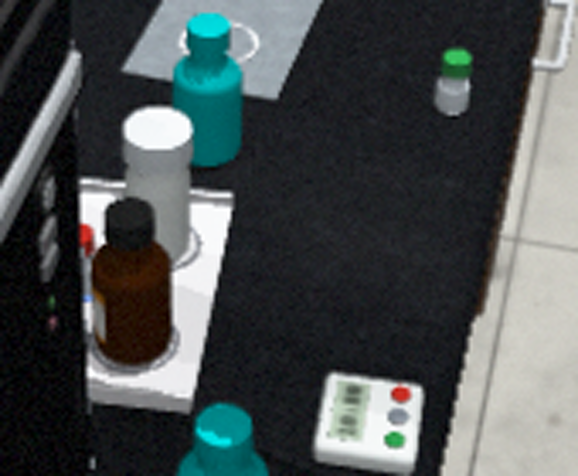

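```bash
python3 - <<'E'
from h import *
ps=eyes.camera_params("scene");pd=eyes.camera_params("side")
print("white top",tri((ps,320.9,218.8),(pd,326.5,218.2)))
print("brown top",tri((ps,287.9,204.1),(pd,318.2,242.3)))
im={n:cv2.cvtColor(cv2.imread(f"pics/{n}0.png"),cv2.COLOR_BGR2HSV) for n in("scene","side","wrist")}
def blobs(n,lo,hi,amin=15):
    m=cv2.inRange(im[n],lo,hi);c,l,s,ce=cv2.connectedComponentsWithStats(m)
    return [(ce[i].round(1),s[i].tolist()) for i in range(1,c) if s[i,4]>=amin]
for n in("scene","side","wrist"):
    print(n,"green",blobs(n,(50,120,60),(75,255,255)))
    print(n,"yellow",blobs(n,(26,180,100),(34,255,255),80))
    print(n,"blue",blobs(n,(105,120,80),(125,255,255),15))
for n,p in(("scene",ps),("side",pd)):
    W=cloud(p,np.load(f"pics/{n}0d.npy")).reshape(-1,3)
    for nm,c,z0,z1 in(("white",(543,-65),75,93),("brown",(530,20),20,60),("browncap",(530,20),85,98),("green",(377,-276),5,40)):
        m=(np.hypot(W[:,0]-c[0],W[:,1]-c[1])<45)&(W[:,2]>z0)&(W[:,2]<z1)
        P=W[m]; A=np.c_[2*P[:,:2],np.ones(len(P))];x=np.linalg.lstsq(A,(P[:,:2]**2).sum(1),rcond=None)[0]
        print(n,nm,len(P),x[:2].round(1),"r",np.sqrt(x[2]+x[0]**2+x[1]**2).round(1))
E
```

```text
white top (array([537.88372792, -73.34195773,  97.09179388]), [0.8960107687094376, 0.8960107687092245])
brown top (array([528.44361553,  16.04577908, 105.35374176]), [0.8035280276074076, 0.8035280276073485])
scene green [(array([363. , 323.3]), [359, 319, 9, 10, 75])]
scene yellow []
scene blue [(array([361.8, 185.8]), [346, 180, 34, 13, 116]), (array([360.7, 199.6]), [345, 194, 32, 12, 94]), (array([484.9, 302.8]), [461, 291, 47, 38, 301]), (array([518.2, 365.9]), [444, 321, 132, 87, 1808])]
side green [(array([413.9, 197.9]), [410, 194, 9, 9, 71]), (array([395.7, 308.7]), [394, 307, 5, 4, 15])]
side yellow [(array([363.3, 407.1]), [338, 383, 52, 49, 1905])]
side blue [(array([394.4, 147.5]), [356, 125, 62, 47, 515]), (array([345.4, 156.7]), [335, 148, 36, 17, 129])]
wrist green []
wrist yellow []
wrist blue [(array([243.5, 235.4]), [224, 225, 34, 31, 107]), (array([412.5, 287.3]), [402, 263, 26, 72, 596]), (array([407.2, 313.3]), [407, 306, 2, 14, 17]), (array([409.2, 333.1]), [408, 325, 3, 18, 24]), (array([422.4, 340.7]), [421, 337, 4, 8, 24]), (array([420.1, 355.8]), [411, 349, 19, 11, 76])]
scene white 72 [536.3 -73.2] r 21.1
scene brown 202 [525.3  15.3] r 22.8
scene browncap 30 [525.3  14.8] r 12.1
scene green 103 [ 380.6 -286. ] r 14.1
side white 113 [536.8 -69.1] r 20.3
side brown 338 [527.1  20.6] r 23.1
side browncap 48 [526.6  22.1] r 12.0
side green 112 [ 378.  -277.3] r 8.5
```

```bash
python3 -m crank '[{"x":-3,"y":-15,"z":-5,"az":-1.571},{"x":-3,"y":-15,"z":-5,"az":-1.571},{"x":-3,"y":-15,"z":-5,"az":-1.571},{"x":-3,"y":-15,"z":-5,"az":-1.571},{"x":-3,"y":-15,"z":-5,"az":-1.571},{"x":-3,"y":-15,"z":-5,"az":-1.571},{"x":-3,"y":-15,"z":-5,"az":-1.571},{"x":-3,"y":-15,"z":-5,"az":-1.571},{"x":-3,"y":-15,"z":-5,"az":-1.571},{"x":-3,"y":-15,"z":-5,"az":-1.571},{"x":-3,"y":-15,"z":-5,"az":-1.571},{"x":-3,"y":-15,"z":-5,"az":-1.571},{"x":-3,"y":-15,"z":-5,"az":-1.571},{"x":-3,"y":-15,"z":-5,"az":-1.571},{"x":-3,"y":-15,"z":-5,"az":-1.571}]' 9.4 20
cat > look.py <<'E'
import sys
from h import *
import pickle
n=sys.argv[1]; out=sys.argv[2]
p=eyes.camera_params(n); im,d=eyes.capture(n)
cv2.imwrite(f"pics/{out}.png",im[:,:,::-1]); pickle.dump((p,im,d),open(f"pics/{out}.pkl","wb"))
s=status.get_state();print(s['clock'],s['ee_pos'].round(1),s['qpos'].round(2))
E
python3 look.py wrist w1
```

```text
0.2 [6.497e+02 1.000e-01 2.128e+02] [-0.17  0.25  1.56  0.    1.34 -0.17]invalid input at $[0]: expected keys x, y, z, ax, ay, az
```

View pics/w1.png

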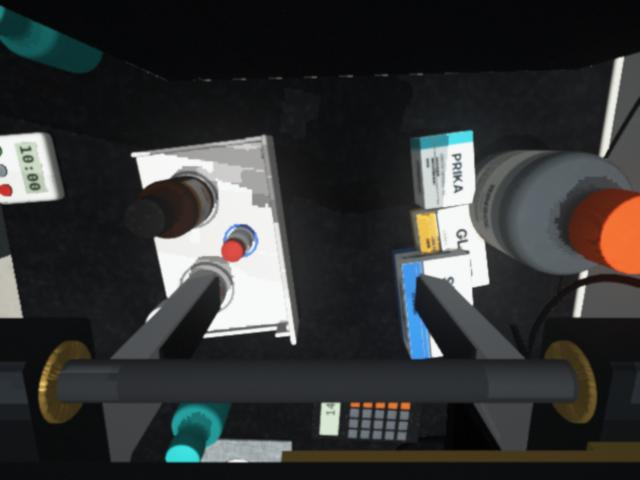

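```bash
python3 -m crank '[{"x":-3,"y":-15,"z":-5,"ax":0,"ay":0,"az":-1.571},{"x":-3,"y":-15,"z":-5,"ax":0,"ay":0,"az":-1.571},{"x":-3,"y":-15,"z":-5,"ax":0,"ay":0,"az":-1.571},{"x":-3,"y":-15,"z":-5,"ax":0,"ay":0,"az":-1.571},{"x":-3,"y":-15,"z":-5,"ax":0,"ay":0,"az":-1.571},{"x":-3,"y":-15,"z":-5,"ax":0,"ay":0,"az":-1.571},{"x":-3,"y":-15,"z":-5,"ax":0,"ay":0,"az":-1.571},{"x":-3,"y":-15,"z":-5,"ax":0,"ay":0,"az":-1.571},{"x":-3,"y":-15,"z":-5,"ax":0,"ay":0,"az":-1.571},{"x":-3,"y":-15,"z":-5,"ax":0,"ay":0,"az":-1.571},{"x":-3,"y":-15,"z":-5,"ax":0,"ay":0,"az":-1.571},{"x":-3,"y":-15,"z":-5,"ax":0,"ay":0,"az":-1.571},{"x":-3,"y":-15,"z":-5,"ax":0,"ay":0,"az":-1.571},{"x":-3,"y":-15,"z":-5,"ax":0,"ay":0,"az":-1.571},{"x":-3,"y":-15,"z":-5,"ax":0,"ay":0,"az":-1.571}]' 9.4 20
python3 look.py wrist w1
```

```text
clock: 1.7
ee_pos: [499.7, -29.9, 262.9]
ee_rot: [[-1.0, 0.0, -0.001], [0.0, 1.0, 0.0], [0.001, 0.0, -1.0]]
force: [0.3, -0.4, 0.4]
finger_gap: 0.998
1.75 [499.7 -29.9 262.9] [-0.29 -0.15  1.88 -0.    1.42 -1.86]
```

View pics/w1.png

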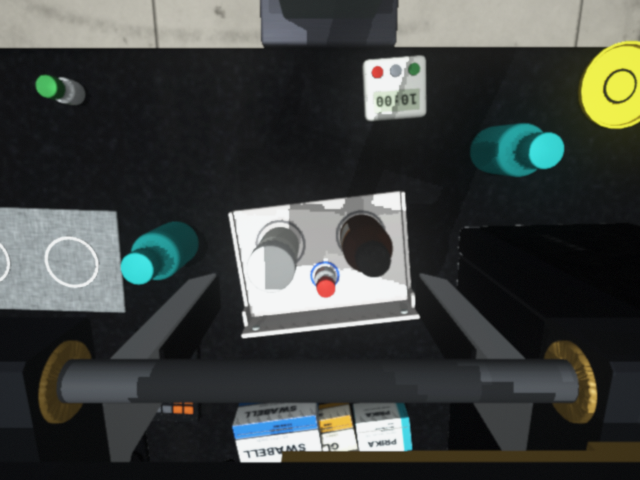

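```bash
python3 - <<'E'
from h import *
import pickle
p,im,d=pickle.load(open("pics/w1.pkl","rb"))
hsv=cv2.cvtColor(im,cv2.COLOR_RGB2HSV)
def bl(lo,hi,amin=30,roi=None):
    m=cv2.inRange(hsv,lo,hi);c,l,s,ce=cv2.connectedComponentsWithStats(m)
    for i in range(1,c):
        if s[i,4]>=amin:
            pts=np.argwhere(l==i)[:,::-1].astype(np.int32); hull=cv2.convexHull(pts)
            e=cv2.fitEllipse(hull) if len(hull)>5 else None
            yield ce[i].round(1),s[i].tolist(),e
print("blue");[print(b,onplane(p,*b[2][0],6).round(1)) for b in bl((105,100,60),(128,255,255)) if b[2]]
print("green");[print(b,onplane(p,*b[2][0],45).round(1)) for b in bl((50,120,60),(75,255,255)) if b[2]]
print("red");[print(b,onplane(p,*b[2][0],51).round(1)) for b in bl((0,160,80),(6,255,255)) if b[2]]
print("yellow");[print(b,onplane(p,*b[2][0],9).round(1)) for b in bl((26,150,80),(34,255,255),200) if b[2]]
for nm,u,v in(("FR",229,211),("FL",404,191)): print(nm,onplane(p,u,v,6).round(1))
for nm,u,v,z in(("matring",72,262,4),("mat c1",117,211,4),("mat c2",125,313,4)): print(nm,onplane(p,u,v,z).round(1))
W=cloud(p,d)
for nm,u,v in(("ring",72,262),("table",200,150),("standfloor",300,225),("dish",600,90),("timer",395,90),("whitecap",272,268),("browncap",373,255),("gtop",47,86),("redtop",325,288)):print(nm,W[v,u].round(1))
c=im[180:340,210:430,::-1];cv2.imwrite("pics/w1c.png",cv2.resize(c,None,fx=3.6,fy=3.6,interpolation=cv2.INTER_CUBIC))
E
```

```text
blue
(array([324.7, 270. ]), [311, 262, 28, 23, 105], ((324.3659973144531, 274.7091369628906), (26.891294479370117, 28.557886123657227), 84.48786163330078)) [571.6 -21.8   6. ]
(array([274.9, 428.1]), [231, 415, 87, 24, 662], ((273.67938232421875, 426.810791015625), (16.128496170043945, 112.40497589111328), 82.55408477783203)) [771.8 -84.4   6. ]
green
(array([413.7,  68.5]), [410, 64, 9, 10, 68], ((413.7598876953125, 68.5169448852539), (8.274145126342773, 9.641291618347168), 18.355453491210938)) [360.8  58.3  45. ]
(array([46.2, 85.7]), [35, 74, 23, 24, 434], ((46.20814895629883, 85.73182678222656), (21.86939239501953, 24.652847290039062), 140.06053161621094)) [ 375.7 -280.3   45. ]
red
(array([377. ,  71.7]), [373, 67, 9, 10, 78], ((376.95709228515625, 71.79142761230469), (9.031472206115723, 10.378602981567383), 23.205493927001953)) [364.6  23.9  51. ]
(array([325.4, 287.3]), [317, 280, 17, 16, 224], ((325.5757141113281, 287.2994384765625), (16.388477325439453, 17.14427947998047), 106.78046417236328)) [570.3 -21.4  51. ]
yellow
(array([612.8,  86.4]), [580, 41, 60, 88, 4289], ((622.486083984375, 84.79396057128906), (79.73176574707031, 94.12083435058594), 42.4455451965332)) [369.5 277.8   9. ]
FR [ 498.6 -126.3    6. ]
FL [476.7  63.7   6. ]
matring [ 557.3 -307.5    4. ]
mat c1 [ 499.  -249.7    4. ]
mat c2 [ 619.3 -254.5    4. ]
ring [ 557.2 -307.3    4.4]
table [ 433.8 -155.6   -1.1]
standfloor [514.  -48.9   6.6]
dish [373.5 260.5   2.3]
timer [375.3  47.5  15.2]
whitecap [533.3 -69.4 103.5]
browncap [519.9  17.5 109.5]
gtop [ 375.8 -280.1   44.2]
redtop [571.2 -21.9  50.6]
```

View pics/w1c.png

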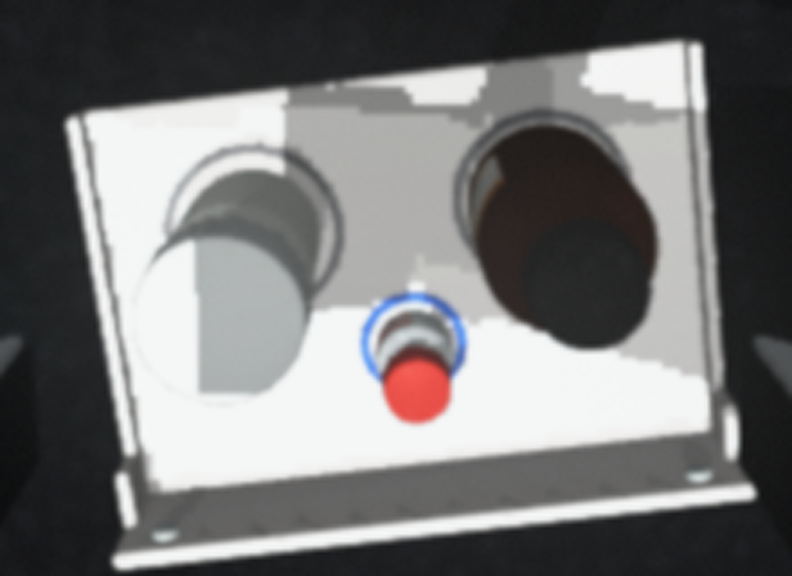

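```bash
python3 -m crank '[{"x":-1.8,"y":-2,"z":5,"ax":0,"ay":0,"az":0},{"x":-3.5,"y":-4.1,"z":9.3,"ax":0,"ay":0,"az":0},{"x":-3.5,"y":-4.1,"z":9.3,"ax":0,"ay":0,"az":0},{"x":-3.5,"y":-4.1,"z":9.3,"ax":0,"ay":0,"az":0},{"x":-3.5,"y":-4.1,"z":9.3,"ax":0,"ay":0,"az":0}]' 7 20
python3 look.py wrist w2; python3 - <<'E'
from h import *
import pickle
p,im,d=pickle.load(open("pics/w1.pkl","rb"))
for nm,u,v,z in(("Wring",280.6,245,6),("Bring",360.8,234.7,6),("Wcap",271.5,269.5,104),("Bcap",373,258.5,110)): print(nm,onplane(p,u,v,z).round(1))
E
```

```text
clock: 2.25
ee_pos: [535.3, -70.8, 171.8]
ee_rot: [[-1.0, 0.0, 0.001], [0.0, 1.0, -0.0], [-0.001, -0.0, -1.0]]
force: [-0.3, -0.7, 0.3]
finger_gap: 0.745
2.3 [535.6 -70.8 172.4] [-0.34  0.03  1.88 -0.    1.23 -1.91]
Wring [536.8 -70.8   6. ]
Bring [525.   18.3   6. ]
Wcap [534.5 -69.8 104. ]
Bcap [522.8  17.5 110. ]
```

View pics/w2.png

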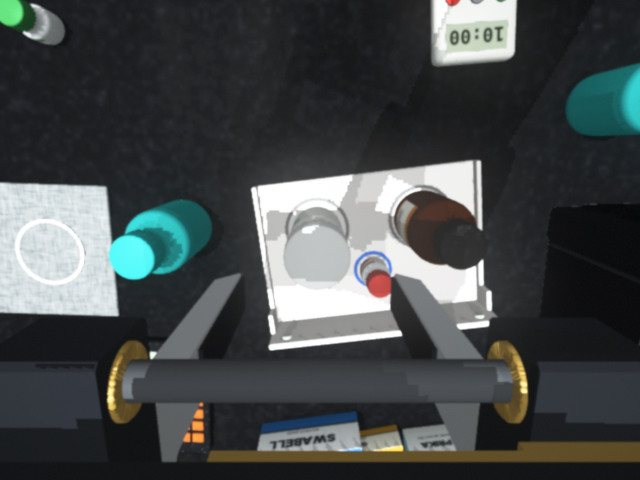

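```bash
python3 - <<'E'
from h import *
import pickle
a=pickle.load(open("pics/w1.pkl","rb"));b=pickle.load(open("pics/w2.pkl","rb"))
def c(t,lo,hi,roi):
    x0,y0,x1,y1=roi;m=cv2.inRange(cv2.cvtColor(t[1],cv2.COLOR_RGB2HSV),lo,hi)[y0:y1,x0:x1]
    pts=(np.argwhere(m)[:,::-1]+[x0,y0]).astype(np.int32);return cv2.fitEllipse(cv2.convexHull(pts))
for nm,lo,hi,ra,rb in(("bluering",(105,100,60),(128,255,255),(300,250,350,300),(345,240,405,295)),
  ("redcap",(0,160,80),(6,255,255),(300,270,350,310),(350,260,410,305)),
  ("matring",(0,0,215),(180,60,255),(35,225,110,300),(5,205,95,295))):
    ea,eb=c(a,lo,hi,ra),c(b,lo,hi,rb);print(nm,ea,eb,tri((a[0],*ea[0]),(b[0],*eb[0])))
print("wcap",tri((a[0],271.5,269.5),(b[0],317,255.5)), onplane(b[0],317,255.5,104))
E
```

```text
bluering ((324.3659973144531, 274.7091369628906), (26.891294479370117, 28.557886123657227), 84.48786163330078) ((372.4315185546875, 268.5561828613281), (34.552452087402344, 37.01667404174805), 72.95160675048828) (array([571.58329535, -21.79576038,   6.35317268]), [0.11868374992565946, 0.1186837499258424])
redcap ((325.5757141113281, 287.2994384765625), (16.388477325439453, 17.14427947998047), 106.78046417236328) ((380.8432312011719, 285.70977783203125), (16.825220108032227, 20.222761154174805), 20.80415916442871) (array([570.82464604, -21.35264071,  51.36524793]), [0.636092774919824, 0.6360927749195736])Traceback (most recent call last):
  File "<stdin>", line 10, in <module>
  File "<stdin>", line 6, in c
cv2.error: OpenCV(4.12.0) /io/opencv/modules/imgproc/src/shapedescr.cpp:361: error: (-201:Incorrect size of input array) There should be at least 5 points to fit the ellipse in function 'fitEllipseNoDirect'
```

```bash
python3 -m crank '[{"x":0,"y":0,"z":4,"ax":0,"ay":0,"az":0},{"x":0,"y":0,"z":8,"ax":0,"ay":0,"az":0},{"x":0,"y":0,"z":11.2,"ax":0,"ay":0,"az":0},{"x":0,"y":0,"z":11.2,"ax":0,"ay":0,"az":0},{"x":0,"y":0,"z":11.2,"ax":0,"ay":0,"az":0}]' 7 20
python3 look.py wrist w3;python3 look.py side s3
```

```text
clock: 2.8
ee_pos: [536.9, -70.8, 62.4]
ee_rot: [[-1.0, -0.001, 0.005], [-0.001, 1.0, -0.002], [-0.005, -0.002, -1.0]]
force: [1.4, -0.7, 0.2]
finger_gap: 0.748
2.85 [537.8 -71.2  63.3] [-0.34  0.18  1.93 -0.    1.02 -1.91]
2.9 [538.  -71.4  63.6] [-0.34  0.18  1.93 -0.    1.02 -1.91]
```

View pics/w3.png

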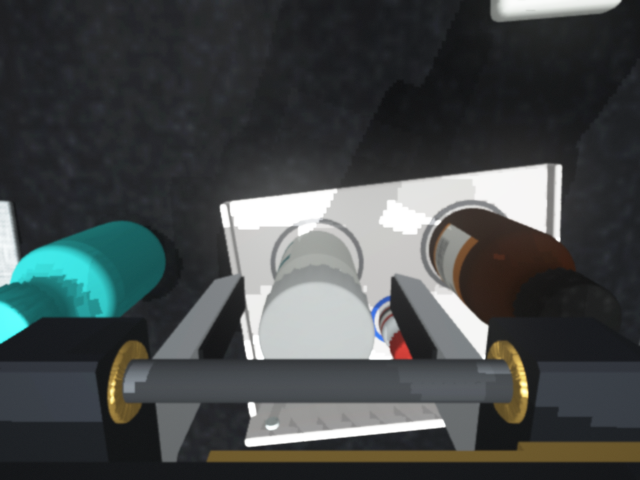

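```bash
python3 -m crank '[{"x":0.2,"y":0,"z":0.4,"ax":0,"ay":0,"az":0},{"x":0.2,"y":0,"z":0.4,"ax":0,"ay":0,"az":0},{"x":0.2,"y":0,"z":0.4,"ax":0,"ay":0,"az":0},{"x":0.2,"y":0,"z":0.4,"ax":0,"ay":0,"az":0}]' 7 20
```

```text
clock: 3.3
ee_pos: [536.2, -71.5, 59.9]
ee_rot: [[-1.0, -0.0, 0.008], [-0.0, 1.0, -0.003], [-0.008, -0.003, -1.0]]
force: [0.0, 0.5, -0.5]
finger_gap: 0.742
```

View pics/s3.png

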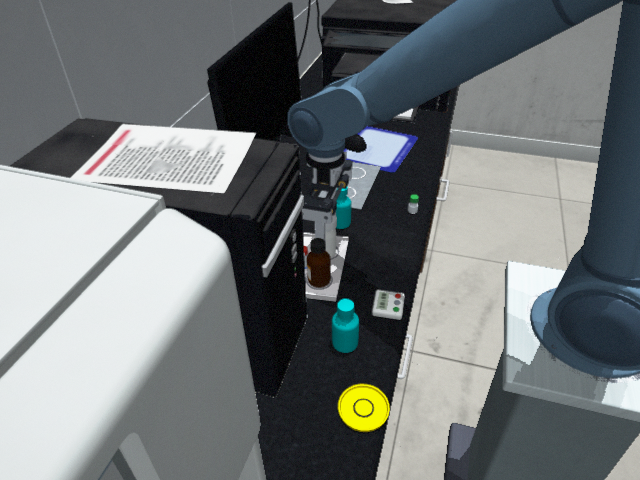

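```bash
python3 -m crank '[{"x":0,"y":0,"z":0,"ax":-0.003,"ay":0.008,"az":0},{"x":0,"y":0,"z":0,"ax":-0.003,"ay":0.008,"az":0},{"x":0,"y":0,"z":0,"ax":-0.003,"ay":0.008,"az":0},{"x":0,"y":0,"z":0,"ax":-0.003,"ay":0.008,"az":0},{"x":0,"y":0,"z":0,"ax":-0.003,"ay":0.008,"az":0},{"x":0,"y":0,"z":0,"ax":-0.003,"ay":0.008,"az":0},{"x":0,"y":0,"z":0,"ax":-0.003,"ay":0.008,"az":0},{"x":0,"y":0,"z":0,"ax":-0.003,"ay":0.008,"az":0}]' 3.6 20
```

```text
clock: 4.1
ee_pos: [536.2, -71.4, 59.8]
ee_rot: [[-1.0, -0.001, -0.0], [-0.001, 1.0, 0.0], [0.0, 0.0, -1.0]]
force: [-0.2, -0.0, -0.7]
finger_gap: 0.469
```

```bash
python3 - <<'E'
from h import *
s=status.get_state();print(s['ee_pos'],s['ee_rot'].round(4),s['finger_gap']*94,s['force'])
import pickle
a=pickle.load(open("pics/w1.pkl","rb"));b=pickle.load(open("pics/w2.pkl","rb"))
for t,roi in((a,(35,225,110,300)),(b,(5,205,95,295))):
    x0,y0,x1,y1=roi;m=cv2.inRange(t[1],(200,)*3,(255,)*3)[y0:y1,x0:x1]
    pts=(np.argwhere(m)[:,::-1]+[x0,y0]).astype(np.int32);print(len(pts),pts.min(0) if len(pts) else 0)
    e=cv2.fitEllipse(cv2.convexHull(pts));print(e,onplane(t[0],*e[0],4))
p=eyes.camera_params("scene");im=cv2.imread("pics/scene0.png")
c=im[240:340,360:500];cv2.imwrite("pics/mat.png",cv2.resize(c,None,fx=5,fy=5,interpolation=cv2.INTER_CUBIC))
E
```

```text
[536.15002407 -71.43211314  59.83521143] [[-1.e+00 -5.e-04 -1.e-04]
 [-5.e-04  1.e+00  2.e-04]
 [ 1.e-04  2.e-04 -1.e+00]] 44.07374509659835 [-0.2288475  -0.0483783  -0.70479123]
476 [ 45 237]
((70.97731018066406, 261.5974426269531), (48.226890563964844, 56.17279815673828), 125.7198715209961) [ 556.81019679 -308.58803886    4.        ]
8012 [  5 205]Traceback (most recent call last):
  File "<stdin>", line 8, in <module>
cv2.error: OpenCV(4.12.0) /io/opencv/modules/imgproc/src/shapedescr.cpp:361: error: (-201:Incorrect size of input array) There should be at least 5 points to fit the ellipse in function 'fitEllipseNoDirect'
```

```bash
python3 -m crank '[{"x":0,"y":0,"z":-1,"ax":0,"ay":0,"az":0},{"x":0,"y":0,"z":-4,"ax":0,"ay":0,"az":0},{"x":0,"y":0,"z":-8,"ax":0,"ay":0,"az":0},{"x":0,"y":0,"z":-13,"ax":0,"ay":0,"az":0},{"x":0,"y":0,"z":-14,"ax":0,"ay":0,"az":0},{"x":0,"y":-2,"z":-14,"ax":0,"ay":0,"az":0},{"x":-0.3,"y":-6,"z":-14,"ax":0,"ay":0,"az":0},{"x":-0.5,"y":-10,"z":-14,"ax":0,"ay":0,"az":0},{"x":-0.8,"y":-14.5,"z":-14,"ax":0,"ay":0,"az":0},{"x":-1,"y":-19,"z":-14,"ax":0,"ay":0,"az":0},{"x":-1.2,"y":-23.5,"z":-14,"ax":0,"ay":0,"az":0},{"x":-1.4,"y":-28,"z":-14,"ax":0,"ay":0,"az":0},{"x":-1.6,"y":-31.5,"z":-14,"ax":0,"ay":0,"az":0},{"x":-1.7,"y":-33.7,"z":-14,"ax":0,"ay":0,"az":0},{"x":-1.7,"y":-33.7,"z":-14,"ax":0,"ay":0,"az":0},{"x":-1.7,"y":-33.7,"z":-14,"ax":0,"ay":0,"az":0},{"x":-1.7,"y":-33.7,"z":-14,"ax":0,"ay":0,"az":0}]' 3.6 20
python3 look.py wrist w4
```

```text
clock: 5.8
ee_pos: [553.4, -407.1, 199.5]
ee_rot: [[-1.0, -0.002, -0.001], [-0.002, 1.0, 0.001], [0.001, 0.001, -1.0]]
force: [-0.5, 0.4, -0.6]
finger_gap: 0.469
5.85 [ 553.5 -407.   199.7] [-0.8   0.34  1.47  0.    1.34 -2.37]
```

View pics/w4.png

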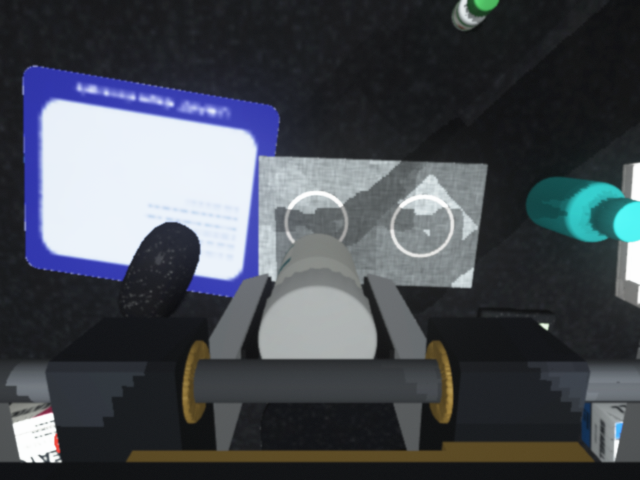

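```bash
python3 - <<'E'
from h import *
import pickle
p,im,d=pickle.load(open("pics/w4.pkl","rb"))
for u,v in((316.5,222),(422,226),(262,157),(487,164),(471,289)): print(onplane(p,u,v,4).round(1))
a=pickle.load(open("pics/w1.pkl","rb"))[0]
print(tri((p,422,226),(a,71,261.6)))
print(tri((p,487,164),(a,117,211)))
E
```

```text
[ 553.1 -407.6    4. ]
[ 556.7 -308.     4. ]
[ 493.3 -457.1    4. ]
[ 499.1 -252.5    4. ]
[ 619.5 -255.8    4. ]
(array([ 556.58744717, -308.15694563,    4.6235349 ]), [0.04128654772260291, 0.04128654772242755])
(array([ 499.32425223, -251.2385158 ,    0.97300457]), [0.14161575376496993, 0.14161575376503643])
```

```bash
python3 -m crank '[{"x":0,"y":0,"z":4,"ax":0,"ay":0,"az":0},{"x":0,"y":0,"z":8,"ax":0,"ay":0,"az":0},{"x":0,"y":0,"z":11.5,"ax":0,"ay":0,"az":0},{"x":0,"y":0,"z":13,"ax":0,"ay":0,"az":0},{"x":0,"y":0,"z":13.7,"ax":0,"ay":0,"az":0},{"x":0,"y":0,"z":13.7,"ax":0,"ay":0,"az":0},{"x":0,"y":0,"z":13.7,"ax":0,"ay":0,"az":0},{"x":0,"y":0,"z":13.7,"ax":0,"ay":0,"az":0}]' 3.6 20
```

```text
clock: 6.65
ee_pos: [554.5, -407.9, 65.1]
ee_rot: [[-1.0, -0.002, 0.002], [-0.002, 1.0, -0.002], [-0.002, -0.002, -1.0]]
force: [0.9, 0.1, -1.2]
finger_gap: 0.468
```

```bash
python3 -m crank '[{"x":0.05,"y":0,"z":0.5,"ax":-0.002,"ay":0.002,"az":0},{"x":0.1,"y":0,"z":0.65,"ax":-0.002,"ay":0.002,"az":0},{"x":0.1,"y":0,"z":0.65,"ax":-0.002,"ay":0.002,"az":0},{"x":0.1,"y":0,"z":0.65,"ax":-0.002,"ay":0.002,"az":0},{"x":0.1,"y":0,"z":0.65,"ax":-0.002,"ay":0.002,"az":0}]' 3.6 20
```

```text
clock: 7.15
ee_pos: [553.5, -408.0, 58.6]
ee_rot: [[-1.0, -0.002, 0.0], [-0.002, 1.0, 0.0], [-0.0, 0.0, -1.0]]
force: [0.3, 1.1, -0.6]
finger_gap: 0.466
```

```bash
python3 -m crank '[{"x":0,"y":0,"z":0.1,"ax":0,"ay":0,"az":0},{"x":0,"y":0,"z":0.1,"ax":0,"ay":0,"az":0},{"x":0,"y":0,"z":0.1,"ax":0,"ay":0,"az":0}]' 3.6 20
```

```text
clock: 7.45
ee_pos: [553.7, -408.1, 57.8]
ee_rot: [[-1.0, -0.002, 0.001], [-0.002, 1.0, -0.0], [-0.001, -0.0, -1.0]]
force: [0.7, -0.0, 1.2]
finger_gap: 0.47
```

Contact begins (about +1.2 N). Release at this height and go up.

```bash
python3 -m crank '[{"x":0,"y":0,"z":0,"ax":0,"ay":0,"az":0},{"x":0,"y":0,"z":0,"ax":0,"ay":0,"az":0},{"x":0,"y":0,"z":0,"ax":0,"ay":0,"az":0},{"x":0,"y":0,"z":0,"ax":0,"ay":0,"az":0},{"x":0,"y":0,"z":0,"ax":0,"ay":0,"az":0}]' 6.6 20; python3 -m crank '[{"x":0,"y":0,"z":-3,"ax":0,"ay":0,"az":0},{"x":0,"y":0,"z":-7,"ax":0,"ay":0,"az":0},{"x":0,"y":0,"z":-11.5,"ax":0,"ay":0,"az":0},{"x":0,"y":4,"z":-12.5,"ax":0,"ay":0,"az":0},{"x":0.5,"y":8.5,"z":-12.5,"ax":0,"ay":0,"az":0},{"x":1,"y":13,"z":-12.5,"ax":0,"ay":0,"az":0},{"x":1,"y":17.5,"z":-12.5,"ax":0,"ay":0,"az":0},{"x":1.5,"y":22,"z":-12.5,"ax":0,"ay":0,"az":0},{"x":2,"y":26.5,"z":-12.5,"ax":0,"ay":0,"az":0},{"x":2,"y":31,"z":-12.5,"ax":0,"ay":0,"az":0},{"x":2.5,"y":35.5,"z":-12.5,"ax":0,"ay":0,"az":0},{"x":2.9,"y":40,"z":-12.5,"ax":0,"ay":0,"az":0},{"x":2.9,"y":42.6,"z":-12.5,"ax":0,"ay":0,"az":0},{"x":2.9,"y":42.6,"z":-12.5,"ax":0,"ay":0,"az":0},{"x":2.9,"y":42.6,"z":-12.5,"ax":0,"ay":0,"az":0},{"x":2.9,"y":42.6,"z":-12.5,"ax":0,"ay":0,"az":0}]' 7 20; python3 look.py wrist w5; python3 look.py scene c5
```

```text
clock: 7.95
ee_pos: [553.6, -408.1, 57.8]
ee_rot: [[-1.0, -0.002, 0.0], [-0.002, 1.0, -0.0], [-0.0, -0.0, -1.0]]
force: [-0.9, -1.1, -0.1]
finger_gap: 0.699
clock: 9.55
ee_pos: [524.0, 16.9, 182.7]
ee_rot: [[-1.0, -0.001, 0.001], [-0.001, 1.0, -0.001], [-0.001, -0.001, -1.0]]
force: [0.3, -0.1, 0.3]
finger_gap: 0.746
9.6 [524.   16.7 182.7] [-0.18 -0.02  1.91 -0.    1.26 -1.76]
9.65 [524.   16.7 182.7] [-0.18 -0.02  1.91 -0.    1.26 -1.76]
```

View pics/w5.png

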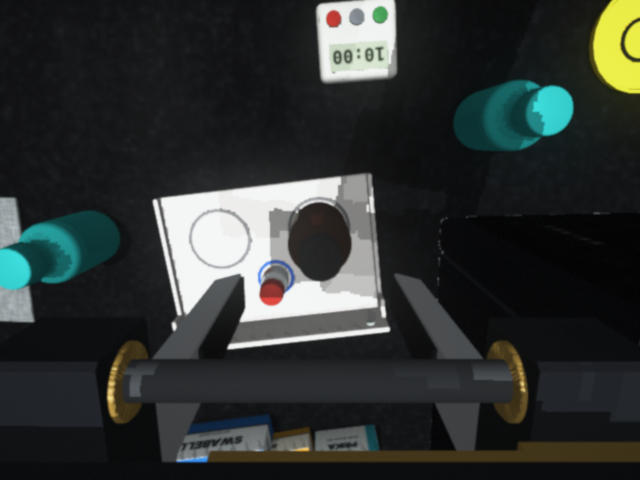

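View pics/c5.png

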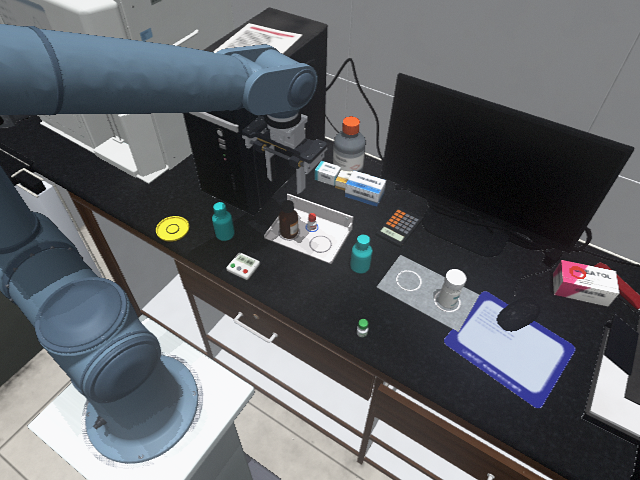

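```bash
python3 - <<'E'
from h import *
import pickle
p,im,d=pickle.load(open("pics/w5.pkl","rb"))
print("tower base",onplane(p,441,217,0).round(1),cloud(p,d)[225:300:15,455].round(0).tolist())
g=cv2.cvtColor(im,cv2.COLOR_RGB2GRAY)[200:275,180:260]
m=(g<170).astype(np.uint8);m[:, :0]=0
c,l,s,ce=cv2.connectedComponentsWithStats(m)
for i in range(1,c):
    if s[i,4]>60:
        pts=(np.argwhere(l==i)[:,::-1]+[180,200]).astype(np.int32);e=cv2.fitEllipse(cv2.convexHull(pts));print(s[i],e,onplane(p,*e[0],6).round(1))
hsv=cv2.cvtColor(im,cv2.COLOR_RGB2HSV)
m=cv2.inRange(hsv,(105,100,60),(128,255,255))[250:300,245:300];pts=(np.argwhere(m)[:,::-1]+[245,250]).astype(np.int32);e=cv2.fitEllipse(cv2.convexHull(pts));print("blue",e,onplane(p,*e[0],6).round(1))
print("browncap?",onplane(p,320,257,110).round(1))
E
```

```text
tower base [516.7 128.9   0. ] [[516.0, 127.0, 43.0], [525.0, 124.0, 53.0], [537.0, 125.0, 55.0], [549.0, 125.0, 58.0], [560.0, 124.0, 61.0]]
[40  9 29 26 84] ((234.06112670898438, 221.73486328125), (14.010730743408203, 37.21588897705078), 130.25921630859375) [520.2 -57.5   6. ]
blue ((275.65167236328125, 276.63653564453125), (32.822086334228516, 35.712615966796875), 103.28558349609375) [571.7 -21.6   6. ]
browncap? [523.4  18.6 110. ]
```

```bash
python3 -m crank '[{"x":0,"y":0.1,"z":4,"ax":0,"ay":0,"az":0},{"x":0,"y":0.1,"z":8,"ax":0,"ay":0,"az":0},{"x":0,"y":0.1,"z":12,"ax":0,"ay":0,"az":0},{"x":0,"y":0.1,"z":13.4,"ax":0,"ay":0,"az":0},{"x":0,"y":0.1,"z":13.4,"ax":0,"ay":0,"az":0},{"x":0,"y":0.1,"z":13.4,"ax":0,"ay":0,"az":0}]' 7 25;  python3 -m crank '[{"x":0,"y":0,"z":0.2,"ax":0,"ay":0,"az":0},{"x":0,"y":0,"z":0.2,"ax":0,"ay":0,"az":0},{"x":0,"y":0,"z":0.2,"ax":0,"ay":0,"az":0}]' 7 25
```

```text
clock: 10.25
ee_pos: [525.3, 17.0, 50.2]
ee_rot: [[-1.0, 0.0, 0.003], [0.0, 1.0, -0.001], [-0.003, -0.001, -1.0]]
force: [0.4, 0.4, 0.4]
finger_gap: 0.744
clock: 10.55
ee_pos: [526.2, 16.9, 49.4]
ee_rot: [[-1.0, 0.0, 0.005], [0.0, 1.0, -0.001], [-0.005, -0.001, -1.0]]
force: [0.3, -0.5, 0.4]
finger_gap: 0.745
```

```bash
python3 -m crank '[{"x":0.1,"y":0.1,"z":0,"ax":-0.001,"ay":0.005,"az":0},{"x":0.1,"y":0.1,"z":0,"ax":-0.001,"ay":0.005,"az":0},{"x":0.1,"y":0.1,"z":0,"ax":-0.001,"ay":0.005,"az":0}]' 7 25;  python3 -m crank '[{"x":0,"y":0,"z":0,"ax":0,"ay":0,"az":0},{"x":0,"y":0,"z":0,"ax":0,"ay":0,"az":0},{"x":0,"y":0,"z":0,"ax":0,"ay":0,"az":0},{"x":0,"y":0,"z":0,"ax":0,"ay":0,"az":0},{"x":0,"y":0,"z":0,"ax":0,"ay":0,"az":0},{"x":0,"y":0,"z":0,"ax":0,"ay":0,"az":0},{"x":0,"y":0,"z":0,"ax":0,"ay":0,"az":0},{"x":0,"y":0,"z":0,"ax":0,"ay":0,"az":0}]' 4 25;python3 look.py wrist w6
```

```text
clock: 10.85
ee_pos: [525.3, 18.0, 49.6]
ee_rot: [[-1.0, 0.0, 0.0], [0.0, 1.0, -0.0], [-0.0, -0.0, -1.0]]
force: [-0.1, 0.2, 0.3]
finger_gap: 0.743
clock: 11.65
ee_pos: [525.3, 18.0, 49.5]
ee_rot: [[-1.0, 0.0, 0.0], [0.0, 1.0, -0.0], [-0.0, -0.0, -1.0]]
force: [0.9, 1.5, -0.2]
finger_gap: 0.502
11.7 [525.3  18.   49.5] [-0.18  0.17  1.97 -0.    0.99 -1.75]
```

View pics/w6.png

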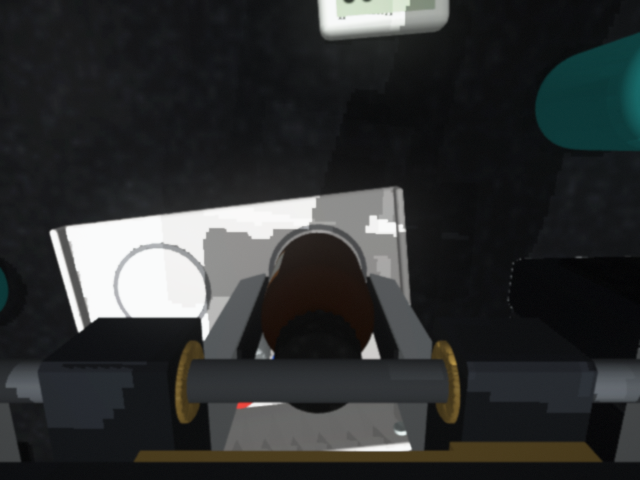

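```bash
python3 -m crank '[{"x":0,"y":0,"z":-1,"ax":0,"ay":0,"az":0},{"x":0,"y":0,"z":-4,"ax":0,"ay":0,"az":0},{"x":0,"y":0,"z":-8,"ax":0,"ay":0,"az":0},{"x":0,"y":0,"z":-12,"ax":0,"ay":0,"az":0},{"x":0,"y":0,"z":-14,"ax":0,"ay":0,"az":0},{"x":0,"y":-2,"z":-14.5,"ax":0,"ay":0,"az":0},{"x":-0.3,"y":-6,"z":-14.5,"ax":0,"ay":0,"az":0},{"x":-0.6,"y":-10,"z":-14.5,"ax":0,"ay":0,"az":0},{"x":-1,"y":-14.5,"z":-14.5,"ax":0,"ay":0,"az":0},{"x":-1.5,"y":-19,"z":-14.5,"ax":0,"ay":0,"az":0},{"x":-2,"y":-23.5,"z":-14.5,"ax":0,"ay":0,"az":0},{"x":-2.5,"y":-28,"z":-14.5,"ax":0,"ay":0,"az":0},{"x":-3,"y":-31,"z":-14.5,"ax":0,"ay":0,"az":0},{"x":-3.1,"y":-32.6,"z":-14.5,"ax":0,"ay":0,"az":0},{"x":-3.1,"y":-32.6,"z":-14.5,"ax":0,"ay":0,"az":0},{"x":-3.1,"y":-32.6,"z":-14.5,"ax":0,"ay":0,"az":0},{"x":-3.1,"y":-32.6,"z":-14.5,"ax":0,"ay":0,"az":0}]' 4 25
python3 look.py wrist w7
```

```text
clock: 13.4
ee_pos: [556.2, -306.3, 194.6]
ee_rot: [[-1.0, -0.001, -0.0], [-0.001, 1.0, 0.0], [0.0, 0.0, -1.0]]
force: [0.1, 0.2, -1.1]
finger_gap: 0.496
13.45 [ 556.2 -306.3  194.7] [-0.68  0.23  1.61  0.    1.3  -2.25]
```

View pics/w7.png

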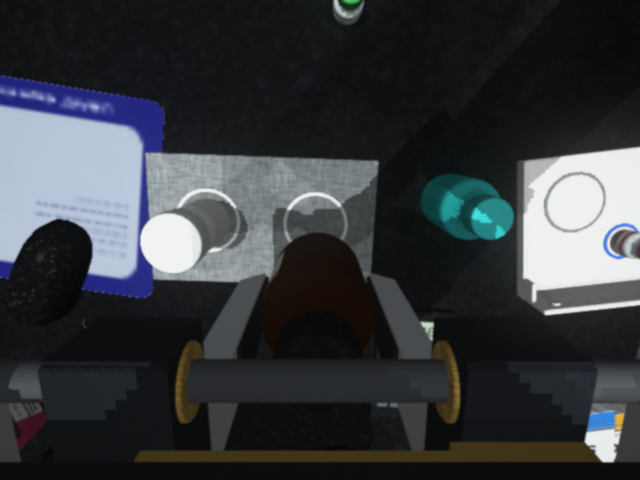

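```bash
python3 -m crank '[{"x":0,"y":-0.2,"z":4,"ax":0,"ay":0,"az":0},{"x":0,"y":-0.2,"z":8,"ax":0,"ay":0,"az":0},{"x":0,"y":-0.2,"z":11.5,"ax":0,"ay":0,"az":0},{"x":0,"y":-0.2,"z":13.5,"ax":0,"ay":0,"az":0},{"x":0,"y":-0.2,"z":14.2,"ax":0,"ay":0,"az":0},{"x":0,"y":-0.2,"z":14.2,"ax":0,"ay":0,"az":0},{"x":0,"y":-0.2,"z":14.2,"ax":0,"ay":0,"az":0},{"x":0,"y":-0.2,"z":14.2,"ax":0,"ay":0,"az":0}]' 4 25
```

```text
clock: 14.25
ee_pos: [557.4, -309.0, 54.8]
ee_rot: [[-1.0, -0.002, 0.003], [-0.002, 1.0, -0.002], [-0.003, -0.002, -1.0]]
force: [0.6, 0.3, -1.1]
finger_gap: 0.494
```

```bash
python3 -m crank '[{"x":0.05,"y":0,"z":0.4,"ax":-0.002,"ay":0.003,"az":0},{"x":0.05,"y":0,"z":0.6,"ax":-0.002,"ay":0.003,"az":0},{"x":0.05,"y":0,"z":0.6,"ax":-0.002,"ay":0.003,"az":0},{"x":0.05,"y":0,"z":0.6,"ax":-0.002,"ay":0.003,"az":0}]' 4 25; python3 -m crank '[{"x":0,"y":0,"z":0.1,"ax":0,"ay":0,"az":0},{"x":0,"y":0,"z":0.1,"ax":0,"ay":0,"az":0},{"x":0,"y":0,"z":0.1,"ax":0,"ay":0,"az":0}]' 4 25
```

```text
clock: 14.65
ee_pos: [556.9, -309.0, 48.8]
ee_rot: [[-1.0, -0.002, -0.0], [-0.002, 1.0, 0.0], [0.0, 0.0, -1.0]]
force: [0.5, 0.5, -1.2]
finger_gap: 0.496
clock: 14.95
ee_pos: [556.8, -309.0, 47.7]
ee_rot: [[-1.0, -0.002, -0.001], [-0.002, 1.0, 0.0], [0.001, 0.0, -1.0]]
force: [-0.4, -0.1, -0.9]
finger_gap: 0.496
```

```bash
python3 -m crank '[{"x":0,"y":0,"z":0.08,"ax":0,"ay":0,"az":0},{"x":0,"y":0,"z":0.08,"ax":0,"ay":0,"az":0},{"x":0,"y":0,"z":0.08,"ax":0,"ay":0,"az":0}]' 4 25
```

```text
clock: 15.25
ee_pos: [557.1, -309.1, 47.6]
ee_rot: [[-1.0, -0.002, -0.0], [-0.002, 1.0, 0.0], [0.0, 0.0, -1.0]]
force: [-2.0, 1.3, 5.0]
finger_gap: 0.497
```

```bash
python3 -m crank '[{"x":0,"y":0,"z":0,"ax":0,"ay":0,"az":0},{"x":0,"y":0,"z":0,"ax":0,"ay":0,"az":0},{"x":0,"y":0,"z":0,"ax":0,"ay":0,"az":0},{"x":0,"y":0,"z":0,"ax":0,"ay":0,"az":0},{"x":0,"y":0,"z":0,"ax":0,"ay":0,"az":0}]' 7 20; python3 -m crank '[{"x":0,"y":0,"z":-3,"ax":0,"ay":0,"az":0},{"x":0,"y":0,"z":-7,"ax":0,"ay":0,"az":0},{"x":0,"y":0,"z":-11.5,"ax":0,"ay":0,"az":0},{"x":0,"y":2,"z":-13.5,"ax":0,"ay":0,"az":0},{"x":0,"y":6,"z":-13.5,"ax":0,"ay":0,"az":0},{"x":-0.3,"y":10.5,"z":-13.5,"ax":0,"ay":0,"az":0},{"x":-0.5,"y":15,"z":-13.5,"ax":0,"ay":0,"az":0},{"x":-0.8,"y":19.5,"z":-13.5,"ax":0,"ay":0,"az":0},{"x":-1.1,"y":24,"z":-13.5,"ax":0,"ay":0,"az":0},{"x":-1.4,"y":27.5,"z":-13.5,"ax":0,"ay":0,"az":0},{"x":-1.4,"y":28.7,"z":-13.5,"ax":0,"ay":0,"az":0},{"x":-1.4,"y":28.7,"z":-13.5,"ax":0,"ay":0,"az":0},{"x":-1.4,"y":28.7,"z":-13.5,"ax":0,"ay":0,"az":0},{"x":-1.4,"y":28.7,"z":-13.5,"ax":0,"ay":0,"az":0}]' 5 15; python3 look.py wrist w8; python3 look.py scene c8
```

```text
clock: 15.75
ee_pos: [557.0, -309.0, 47.3]
ee_rot: [[-1.0, -0.002, -0.001], [-0.002, 1.0, 0.0], [0.001, 0.0, -1.0]]
force: [0.1, 0.4, -0.8]
finger_gap: 0.742
clock: 17.15
ee_pos: [570.6, -23.5, 182.3]
ee_rot: [[-1.0, 0.0, -0.001], [0.0, 1.0, -0.0], [0.001, -0.0, -1.0]]
force: [0.5, -0.0, -0.7]
finger_gap: 0.531
17.2 [570.6 -23.5 182.3] [-0.24  0.09  1.79 -0.    1.26 -1.81]
17.25 [570.6 -23.4 182.3] [-0.24  0.09  1.79 -0.    1.26 -1.81]
```

View pics/w8.png

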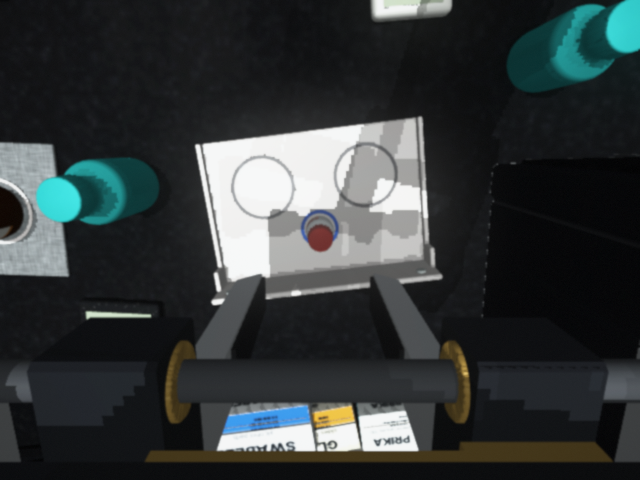

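View pics/c8.png

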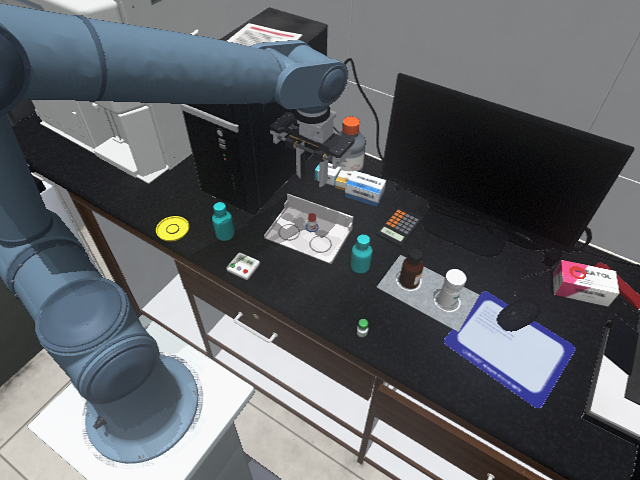

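```bash
python3 - <<'E'
from h import *
import pickle
p,im,d=pickle.load(open("pics/w8.pkl","rb"))
g=cv2.GaussianBlur(cv2.cvtColor(im,cv2.COLOR_RGB2GRAY),(0,0),1)
bh=cv2.morphologyEx(g,cv2.MORPH_BLACKHAT,np.ones((9,9)))
for nm,c0 in(("W",(262,186)),("B",(365,174))):
    pts=[]
    for t in np.arange(0,2*np.pi,.05):
        r=np.arange(24,38,.5);u=c0[0]+r*np.cos(t);v=c0[1]+r*np.sin(t)
        val=bh[v.astype(int),u.astype(int)];k=val.argmax()
        if val[k]>15: pts.append((u[k],v[k]))
    e=cv2.fitEllipse(np.array(pts,np.float32));print(nm,len(pts),e,onplane(p,*e[0],6).round(1))
hsv=cv2.cvtColor(im,cv2.COLOR_RGB2HSV)
m=cv2.inRange(hsv,(105,100,40),(128,255,255))[200:255,290:350];pts=(np.argwhere(m)[:,::-1]+[290,200]).astype(np.int32);e=cv2.fitEllipse(cv2.convexHull(pts));print("blue",e,onplane(p,*e[0],6).round(1))
m=(cv2.inRange(hsv,(0,130,40),(8,255,255))|cv2.inRange(hsv,(172,130,40),(180,255,255)))[200:255,290:350];pts=(np.argwhere(m)[:,::-1]+[290,200]).astype(np.int32);e=cv2.fitEllipse(cv2.convexHull(pts));print("redcap",e,onplane(p,*e[0],51).round(1))
E
```

```text
W 125 ((262.947265625, 187.40097045898438), (59.404361724853516, 61.32841873168945), 138.27871704101562) [536.  -71.1   6. ]
B 126 ((365.6929931640625, 174.9834442138672), (60.02048110961914, 61.41073989868164), 38.8275032043457) [525.2  18.4   6. ]
blue ((319.3486633300781, 227.83743286132812), (35.248451232910156, 36.60914993286133), 90.10371398925781) [572.  -21.7   6. ]
redcap ((320.0628356933594, 238.73341369628906), (22.221656799316406, 22.33266830444336), 20.88930320739746) [571.6 -21.3  51. ]
```

```bash
python3 -m crank '[{"x":-0.1,"y":0.2,"z":4,"ax":0,"ay":0,"az":0},{"x":-0.1,"y":0.2,"z":8,"ax":0,"ay":0,"az":0},{"x":-0.1,"y":0.2,"z":12,"ax":0,"ay":0,"az":0},{"x":-0.1,"y":0.2,"z":15,"ax":0,"ay":0,"az":0},{"x":-0.1,"y":0.2,"z":15.7,"ax":0,"ay":0,"az":0},{"x":-0.1,"y":0.2,"z":15.7,"ax":0,"ay":0,"az":0},{"x":-0.1,"y":0.2,"z":15.7,"ax":0,"ay":0,"az":0}]' 5 15; python3 -m crank '[{"x":0,"y":0,"z":0.2,"ax":0,"ay":0,"az":0},{"x":0,"y":0,"z":0.2,"ax":0,"ay":0,"az":0},{"x":0,"y":0,"z":0.2,"ax":0,"ay":0,"az":0}]' 5 15
```

```text
clock: 17.95
ee_pos: [573.0, -22.1, 27.2]
ee_rot: [[-1.0, 0.001, 0.002], [0.001, 1.0, -0.001], [-0.002, -0.001, -1.0]]
force: [0.2, -0.2, 0.3]
finger_gap: 0.531
clock: 18.25
ee_pos: [573.7, -22.2, 26.2]
ee_rot: [[-1.0, 0.001, 0.004], [0.001, 1.0, -0.001], [-0.004, -0.001, -1.0]]
force: [-0.1, 0.7, 0.5]
finger_gap: 0.528
```

Adjust down 3 mm, then close gently.

```bash
python3 -m crank '[{"x":0.1,"y":0.05,"z":0.3,"ax":-0.001,"ay":0.004,"az":0},{"x":0.1,"y":0.05,"z":0.3,"ax":-0.001,"ay":0.004,"az":0},{"x":0.1,"y":0.05,"z":0.3,"ax":-0.001,"ay":0.004,"az":0},{"x":0.1,"y":0.05,"z":0.3,"ax":-0.001,"ay":0.004,"az":0}]' 5 15; python3 look.py wrist w9;  python3 -m crank '[{"x":0,"y":0,"z":0,"ax":0,"ay":0,"az":0},{"x":0,"y":0,"z":0,"ax":0,"ay":0,"az":0},{"x":0,"y":0,"z":0,"ax":0,"ay":0,"az":0},{"x":0,"y":0,"z":0,"ax":0,"ay":0,"az":0},{"x":0,"y":0,"z":0,"ax":0,"ay":0,"az":0},{"x":0,"y":0,"z":0,"ax":0,"ay":0,"az":0},{"x":0,"y":0,"z":0,"ax":0,"ay":0,"az":0},{"x":0,"y":0,"z":0,"ax":0,"ay":0,"az":0}]' 1.6 15
```

```text
clock: 18.65
ee_pos: [572.7, -21.7, 23.1]
ee_rot: [[-1.0, 0.001, 0.0], [0.001, 1.0, -0.0], [-0.0, -0.0, -1.0]]
force: [-0.1, 0.3, 0.6]
finger_gap: 0.533
18.7 [572.7 -21.7  23.2] [-0.24  0.32  1.86 -0.    0.97 -1.81]
clock: 19.5
ee_pos: [572.7, -21.7, 23.2]
ee_rot: [[-1.0, 0.001, 0.0], [0.001, 1.0, -0.0], [-0.0, -0.0, -1.0]]
force: [-0.7, 1.2, 0.1]
finger_gap: 0.234
```

View pics/w9.png

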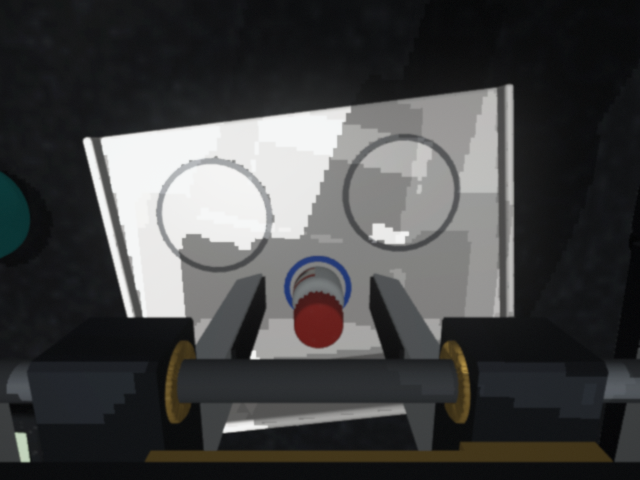

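```bash
python3 -m crank '[{"x":0,"y":0,"z":-1,"ax":0,"ay":0,"az":0},{"x":0,"y":0,"z":-4,"ax":0,"ay":0,"az":0},{"x":0,"y":0,"z":-8,"ax":0,"ay":0,"az":0},{"x":0,"y":0,"z":-12,"ax":0,"ay":0,"az":0},{"x":0,"y":0,"z":-16,"ax":0,"ay":0,"az":0},{"x":2,"y":0,"z":-18,"ax":0,"ay":0,"az":0},{"x":6,"y":0,"z":-18,"ax":0,"ay":0,"az":0},{"x":10,"y":0,"z":-18,"ax":0,"ay":0,"az":0},{"x":13.5,"y":1,"z":-18,"ax":0,"ay":0,"az":0},{"x":15.5,"y":4,"z":-18,"ax":0,"ay":0,"az":0},{"x":16.5,"y":8,"z":-18,"ax":0,"ay":0,"az":0},{"x":17,"y":12,"z":-18,"ax":0,"ay":0,"az":0},{"x":17.5,"y":16,"z":-18,"ax":0,"ay":0,"az":0},{"x":18,"y":20,"z":-18,"ax":0,"ay":0,"az":0},{"x":18.3,"y":23.5,"z":-18,"ax":0,"ay":0,"az":0},{"x":18.3,"y":25.2,"z":-18,"ax":0,"ay":0,"az":0},{"x":18.3,"y":25.2,"z":-18,"ax":0,"ay":0,"az":0},{"x":18.3,"y":25.2,"z":-18,"ax":0,"ay":0,"az":0}]' 1.6 15; python3 look.py wrist w10; python3 look.py side s10
```

```text
clock: 21.3
ee_pos: [389.7, 230.3, 203.5]
ee_rot: [[-1.0, -0.0, 0.0], [-0.0, 1.0, -0.0], [-0.0, -0.0, -1.0]]
force: [0.7, -0.4, -0.4]
finger_gap: 0.234
21.35 [389.9 229.9 203.4] [ 0.28 -0.23  2.05 -0.    1.32 -1.29]
21.4 [389.9 229.6 203.3] [ 0.28 -0.23  2.05 -0.    1.32 -1.29]
```

View pics/w10.png

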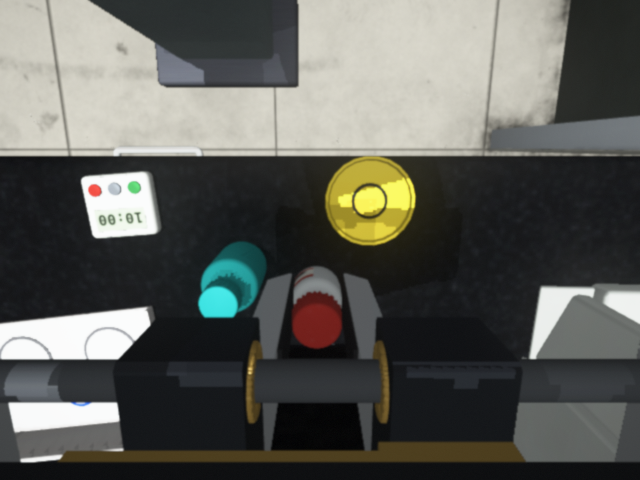

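View pics/s10.png

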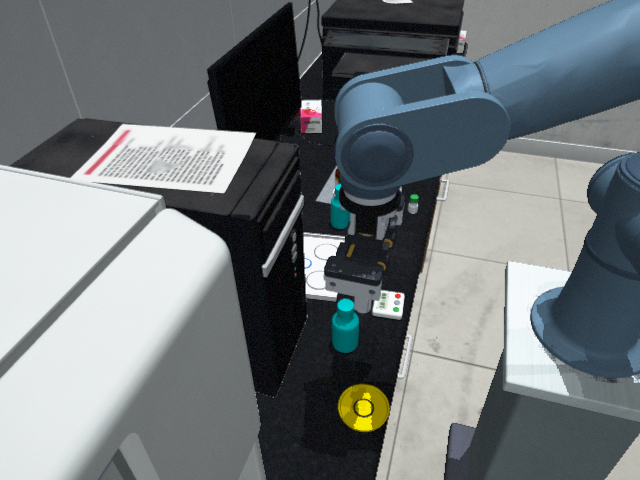

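```bash
python3 - <<'E'
from h import *
import pickle
def dish(t,roi):
    p,im,d=t;x0,y0,x1,y1=roi
    m=cv2.inRange(cv2.cvtColor(im,cv2.COLOR_RGB2HSV),(22,120,40),(36,255,255))
    m[:y0]=0;m[y1:]=0;m[:,:x0]=0;m[:,x1:]=0
    pts=np.argwhere(m)[:,::-1].astype(np.int32);eo=cv2.fitEllipse(cv2.convexHull(pts))
    cs,h=cv2.findContours(m,cv2.RETR_CCOMP,cv2.CHAIN_APPROX_NONE)
    best=[c for i,c in enumerate(cs) if h[0][i][3]>=0 and len(c)>40 and np.hypot(*(np.array(cv2.minEnclosingCircle(c)[0])-eo[0]))<15]
    print("outer",eo,onplane(p,*eo[0],9).round(1))
    r=[]
    for c in best:
        e=cv2.fitEllipse(c);r.append(e[0]);print("ring",e,onplane(p,*e[0],4).round(1))
    return p,r
a=dish(pickle.load(open("pics/w10.pkl","rb")),(310,150,430,255))
b=dish(pickle.load(open("pics/s10.pkl","rb")),(330,375,400,440))
if a[1] and b[1]: print(tri((a[0],*a[1][0]),(b[0],*b[1][0])))
p,im,d=pickle.load(open("pics/w10.pkl","rb"));W=cloud(p,d);print(W[201,385],W[201,352],W[201,369])
E
```

```text
outer ((369.83642578125, 200.515869140625), (90.7208023071289, 93.330078125), 56.145015716552734) [369.1 278.9   9. ]
ring ((354.6922302246094, 200.4197540283203), (5.860385894775391, 19.156192779541016), 2.4813623428344727) [369.7 265.3   4. ]
outer ((363.13714599609375, 407.3153076171875), (48.506561279296875, 52.54473876953125), 107.74353790283203) [371.7 283.    9. ]
[370.20566219 293.72559054   4.30436136] [370.53436839 262.9340158    2.1204113 ] [370.30003299 278.77942632   3.72795471]
```

```bash
python3 -m crank '[{"x":1,"y":2.5,"z":0,"ax":0,"ay":0,"az":0},{"x":2,"y":4.9,"z":2,"ax":0,"ay":0,"az":0},{"x":2,"y":4.9,"z":6,"ax":0,"ay":0,"az":0},{"x":2,"y":4.9,"z":9,"ax":0,"ay":0,"az":0},{"x":2,"y":4.9,"z":9,"ax":0,"ay":0,"az":0},{"x":2,"y":4.9,"z":9,"ax":0,"ay":0,"az":0}]' 1.6 15; python3 look.py wrist w11
```

```text
clock: 22.0
ee_pos: [370.5, 278.0, 113.8]
ee_rot: [[-1.0, 0.003, 0.0], [0.003, 1.0, -0.0], [-0.0, -0.0, -1.0]]
force: [0.3, 0.2, 0.5]
finger_gap: 0.234
22.05 [371.4 278.5 115. ] [ 0.4  -0.08  2.1  -0.    1.12 -1.17]
```

View pics/w11.png

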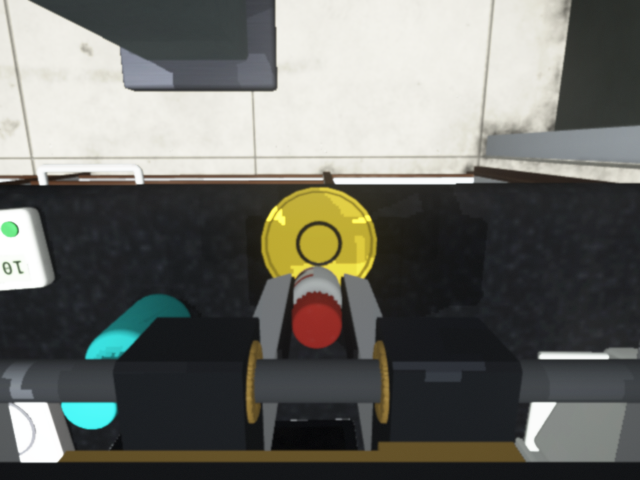

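```bash
python3 - <<'E'
from h import *
import pickle
p,im,d=pickle.load(open("pics/w11.pkl","rb"));a=pickle.load(open("pics/w10.pkl","rb"))[0]
m=(cv2.cvtColor(im,cv2.COLOR_RGB2GRAY)<70).astype(np.uint8)[215:272,293:346]
c,l,s,ce=cv2.connectedComponentsWithStats(m)
for i in range(1,c):
    if s[i,4]>60:
        pts=(np.argwhere(l==i)[:,::-1]+[293,215]).astype(np.int32);e=cv2.fitEllipse(cv2.convexHull(pts));print(s[i],e,onplane(p,*e[0],4).round(1),tri((p,*e[0]),(a,369.2,201)))
print(status.get_state()['ee_pos'])
E
```

```text
[  4   7  44  43 278] ((318.41461181640625, 243.00608825683594), (42.693206787109375, 44.40618133544922), 86.61087799072266) [369.8 278.8   4. ] (array([370.25257387, 278.94111738,   2.89670276]), [0.20545172040910598, 0.20545172040914544])
[371.38618267 278.49545976 114.95133331]
```

```bash
python3 -m crank '[{"x":0.15,"y":0,"z":4,"ax":0,"ay":0,"az":0},{"x":0.15,"y":0,"z":7,"ax":0,"ay":0,"az":0},{"x":0.15,"y":0,"z":8.6,"ax":0,"ay":0,"az":0},{"x":0.15,"y":0,"z":8.8,"ax":0,"ay":0,"az":0},{"x":0.15,"y":0,"z":8.8,"ax":0,"ay":0,"az":0},{"x":0.15,"y":0,"z":8.8,"ax":0,"ay":0,"az":0}]' 1.6 15
```

```text
clock: 22.65
ee_pos: [371.9, 279.2, 29.0]
ee_rot: [[-1.0, 0.003, 0.006], [0.003, 1.0, 0.002], [-0.006, 0.002, -1.0]]
force: [-0.5, 0.5, -0.2]
finger_gap: 0.23
```

```bash
python3 -m crank '[{"x":0.2,"y":0,"z":0.4,"ax":0.002,"ay":0.006,"az":0},{"x":0.2,"y":0,"z":0.6,"ax":0.002,"ay":0.006,"az":0},{"x":0.2,"y":0,"z":0.65,"ax":0.002,"ay":0.006,"az":0},{"x":0.2,"y":0,"z":0.65,"ax":0.002,"ay":0.006,"az":0},{"x":0.2,"y":0,"z":0.65,"ax":0.002,"ay":0.006,"az":0}]' 1.6 15;python3 -m crank '[{"x":0,"y":0,"z":0.1,"ax":0,"ay":0,"az":0},{"x":0,"y":0,"z":0.1,"ax":0,"ay":0,"az":0},{"x":0,"y":0,"z":0.1,"ax":0,"ay":0,"az":0}]' 1.6 15
```

```text
clock: 23.15
ee_pos: [369.9, 279.2, 22.5]
ee_rot: [[-1.0, 0.003, 0.0], [0.003, 1.0, 0.0], [-0.0, 0.0, -1.0]]
force: [0.1, -0.5, -0.4]
finger_gap: 0.23
clock: 23.45
ee_pos: [369.9, 279.2, 21.4]
ee_rot: [[-1.0, 0.003, 0.0], [0.003, 1.0, 0.0], [-0.0, 0.0, -1.0]]
force: [-0.5, 0.2, -0.2]
finger_gap: 0.232
```

```bash
python3 -m crank '[{"x":0,"y":0,"z":0.06,"ax":0,"ay":0,"az":0},{"x":0,"y":0,"z":0.06,"ax":0,"ay":0,"az":0},{"x":0,"y":0,"z":0.06,"ax":0,"ay":0,"az":0}]' 1.6 15
```

```text
clock: 23.75
ee_pos: [370.0, 279.2, 21.1]
ee_rot: [[-1.0, 0.003, 0.0], [0.003, 1.0, 0.0], [-0.0, 0.0, -1.0]]
force: [-2.2, -1.2, 3.9]
finger_gap: 0.234
```

```bash
python3 -m crank '[{"x":0,"y":0,"z":0,"ax":0,"ay":0,"az":0},{"x":0,"y":0,"z":0,"ax":0,"ay":0,"az":0},{"x":0,"y":0,"z":0,"ax":0,"ay":0,"az":0},{"x":0,"y":0,"z":0,"ax":0,"ay":0,"az":0},{"x":0,"y":0,"z":0,"ax":0,"ay":0,"az":0}]' 3.6 15; python3 -m crank '[{"x":0,"y":0,"z":-2,"ax":0,"ay":0,"az":0},{"x":0,"y":0,"z":-5,"ax":0,"ay":0,"az":0},{"x":0,"y":0,"z":-9,"ax":0,"ay":0,"az":0},{"x":0,"y":0,"z":-13,"ax":0,"ay":0,"az":0},{"x":-1,"y":0,"z":-16,"ax":0,"ay":0,"az":0},{"x":-2,"y":-3,"z":-17,"ax":0,"ay":0,"az":0},{"x":-2,"y":-3,"z":-17,"ax":0,"ay":0,"az":0}]' 5 15; python3 look.py wrist w12
```

```text
clock: 24.25
ee_pos: [370.0, 279.2, 21.0]
ee_rot: [[-1.0, 0.003, 0.0], [0.003, 1.0, -0.0], [-0.0, -0.0, -1.0]]
force: [-0.1, 0.8, -0.2]
finger_gap: 0.385
clock: 24.95
ee_pos: [391.9, 248.1, 193.4]
ee_rot: [[-1.0, 0.006, 0.005], [0.006, 1.0, 0.001], [-0.005, 0.001, -1.0]]
force: [0.3, 0.1, -0.3]
finger_gap: 0.531
25.0 [390.6 248.7 191.8] [ 0.32 -0.19  2.04  0.    1.29 -1.24]
```

View pics/w12.png

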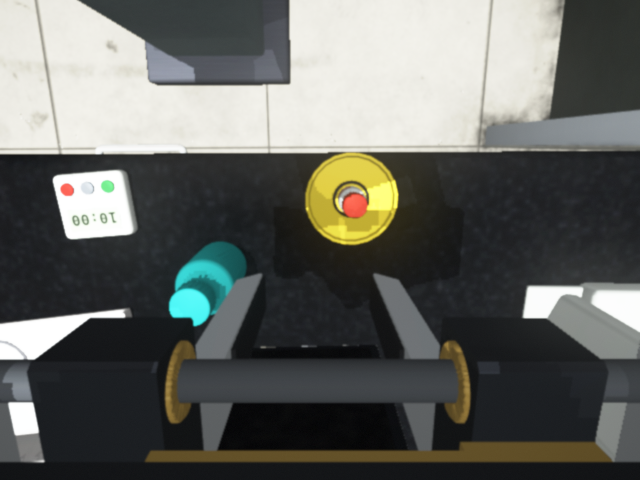

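```bash
python3 -m crank '[{"x":-0.5,"y":-2,"z":0,"ax":0.001,"ay":0.005,"az":0},{"x":-1,"y":-6,"z":0,"ax":0.001,"ay":0.005,"az":0},{"x":-1.5,"y":-10.5,"z":0,"ax":0.001,"ay":0.005,"az":0},{"x":-1.5,"y":-15,"z":0,"ax":0.001,"ay":0.005,"az":0},{"x":-1.5,"y":-19.5,"z":0,"ax":0.001,"ay":0.005,"az":0},{"x":-1.5,"y":-24,"z":0,"ax":0.001,"ay":0.005,"az":0},{"x":-1.5,"y":-28.5,"z":0,"ax":0.001,"ay":0.005,"az":0},{"x":-1.5,"y":-33,"z":0,"ax":0.001,"ay":0.005,"az":0},{"x":-1,"y":-37.5,"z":0,"ax":0.001,"ay":0.005,"az":0},{"x":-0.5,"y":-42,"z":0,"ax":0.001,"ay":0.005,"az":0},{"x":0,"y":-46.5,"z":0,"ax":0.001,"ay":0.005,"az":0},{"x":0.5,"y":-50,"z":1,"ax":0.001,"ay":0.005,"az":0},{"x":1,"y":-52,"z":3,"ax":0.001,"ay":0.005,"az":0},{"x":1,"y":-52,"z":3,"ax":0.001,"ay":0.005,"az":0},{"x":1,"y":-52,"z":3,"ax":0.001,"ay":0.005,"az":0},{"x":1,"y":-52,"z":3,"ax":0.001,"ay":0.005,"az":0}]' 5 15; python3 look.py wrist w13
```

```text
clock: 26.6
ee_pos: [378.4, -270.2, 161.6]
ee_rot: [[-1.0, 0.004, -0.003], [0.004, 1.0, 0.0], [0.003, 0.0, -1.0]]
force: [0.9, 0.6, -0.6]
finger_gap: 0.531
26.65 [ 378.5 -270.3  161.9] [-0.86 -0.15  2.06 -0.    1.23 -2.43]
```

View pics/w13.png

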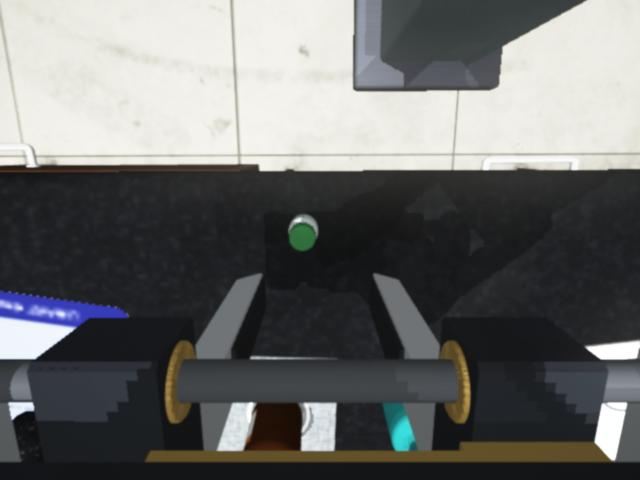

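```bash
python3 - <<'E'
from h import *
import pickle
p,im,d=pickle.load(open("pics/w13.pkl","rb"));a=pickle.load(open("pics/w1.pkl","rb"))[0]
m=cv2.inRange(cv2.cvtColor(im,cv2.COLOR_RGB2HSV),(45,90,40),(80,255,255))[200:265,270:330]
pts=(np.argwhere(m)[:,::-1]+[270,200]).astype(np.int32);e=cv2.fitEllipse(cv2.convexHull(pts));print(e,onplane(p,*e[0],45).round(1),tri((p,*e[0]),(a,46.2,85.7)))
c=im[195:275,260:350,::-1];cv2.imwrite("pics/w13c.png",cv2.resize(c,None,fx=6,fy=6,interpolation=cv2.INTER_CUBIC))
E
```

```text
((301.71026611328125, 237.14463806152344), (27.26154136657715, 28.06639289855957), 8.960891723632812) [ 374.4 -281.8   45. ] (array([ 375.15201722, -281.97391676,   42.2697848 ]), [0.1723257569282935, 0.1723257569282752])
```

View pics/w13c.png

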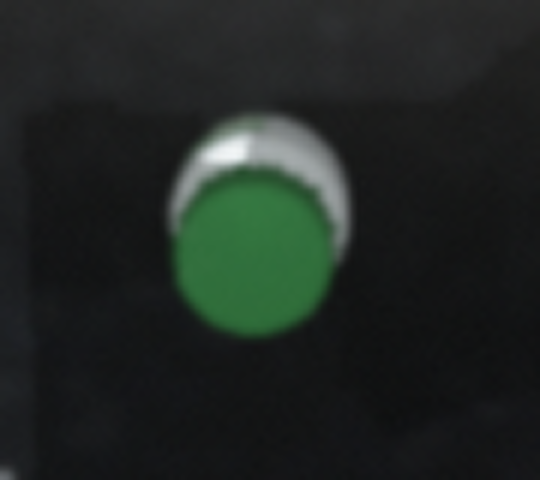

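```bash
python3 -m crank '[{"x":0.35,"y":-1.1,"z":2,"ax":0,"ay":-0.003,"az":0},{"x":0.35,"y":-1.1,"z":6,"ax":0,"ay":0,"az":0},{"x":0.35,"y":-1.1,"z":10,"ax":0,"ay":0,"az":0},{"x":0.35,"y":-1.1,"z":13,"ax":0,"ay":0,"az":0},{"x":0.35,"y":-1.1,"z":13.8,"ax":0,"ay":0,"az":0},{"x":0.35,"y":-1.1,"z":13.8,"ax":0,"ay":0,"az":0},{"x":0.35,"y":-1.1,"z":13.8,"ax":0,"ay":0,"az":0},{"x":0.35,"y":-1.1,"z":13.8,"ax":0,"ay":0,"az":0}]' 5 15
```

```text
clock: 27.45
ee_pos: [375.9, -282.6, 25.9]
ee_rot: [[-1.0, 0.003, 0.0], [0.003, 1.0, -0.004], [-0.0, -0.004, -1.0]]
force: [-0.9, 0.4, -0.5]
finger_gap: 0.53
```

```bash
python3 -m crank '[{"x":0,"y":0.1,"z":0.4,"ax":-0.004,"ay":0,"az":0},{"x":0,"y":0.1,"z":0.8,"ax":-0.004,"ay":0,"az":0},{"x":0,"y":0.1,"z":0.85,"ax":-0.004,"ay":0,"az":0},{"x":0,"y":0.1,"z":0.85,"ax":-0.004,"ay":0,"az":0}]' 5 15; python3 -m crank '[{"x":0,"y":0,"z":0,"ax":0,"ay":0,"az":0},{"x":0,"y":0,"z":0,"ax":0,"ay":0,"az":0},{"x":0,"y":0,"z":0,"ax":0,"ay":0,"az":0},{"x":0,"y":0,"z":0,"ax":0,"ay":0,"az":0},{"x":0,"y":0,"z":0,"ax":0,"ay":0,"az":0},{"x":0,"y":0,"z":0,"ax":0,"ay":0,"az":0},{"x":0,"y":0,"z":0,"ax":0,"ay":0,"az":0},{"x":0,"y":0,"z":0,"ax":0,"ay":0,"az":0}]' 1.6 15
```

```text
clock: 27.85
ee_pos: [375.8, -281.5, 17.3]
ee_rot: [[-1.0, 0.003, -0.0], [0.003, 1.0, 0.001], [0.0, 0.001, -1.0]]
force: [-0.0, -0.5, -0.2]
finger_gap: 0.533
clock: 28.65
ee_pos: [375.8, -281.5, 17.3]
ee_rot: [[-1.0, 0.003, -0.0], [0.003, 1.0, 0.001], [0.0, 0.001, -1.0]]
force: [-0.0, -0.5, -0.1]
finger_gap: 0.244
```

```bash
python3 -m crank '[{"x":0,"y":0,"z":-1,"ax":0,"ay":0,"az":0},{"x":0,"y":0,"z":-4,"ax":0,"ay":0,"az":0},{"x":0,"y":0,"z":-8,"ax":0,"ay":0,"az":0},{"x":0,"y":0,"z":-12,"ax":0,"ay":0,"az":0},{"x":0,"y":0,"z":-15,"ax":0,"ay":0,"az":0},{"x":-1.5,"y":2,"z":-16,"ax":0,"ay":0,"az":0},{"x":-4,"y":5.3,"z":-16,"ax":0,"ay":0,"az":0},{"x":-6.5,"y":8.6,"z":-16,"ax":0,"ay":0,"az":0},{"x":-9,"y":11.9,"z":-16,"ax":0,"ay":0,"az":0},{"x":-11.5,"y":15.2,"z":-16,"ax":0,"ay":0,"az":0},{"x":-14,"y":18.5,"z":-16,"ax":0,"ay":0,"az":0},{"x":-16.5,"y":21.8,"z":-16,"ax":0,"ay":0,"az":0},{"x":-18.5,"y":24.6,"z":-16,"ax":0,"ay":0,"az":0},{"x":-19.6,"y":26,"z":-16,"ax":0,"ay":0,"az":0},{"x":-19.6,"y":26,"z":-16,"ax":0,"ay":0,"az":0},{"x":-19.6,"y":26,"z":-16,"ax":0,"ay":0,"az":0},{"x":-19.6,"y":26,"z":-16,"ax":0,"ay":0,"az":0}]' 1.6 15; python3 look.py wrist w14
```

```text
clock: 30.35
ee_pos: [572.0, -23.4, 177.4]
ee_rot: [[-1.0, 0.005, -0.001], [0.005, 1.0, 0.0], [0.001, 0.0, -1.0]]
force: [-0.2, 0.2, -1.0]
finger_gap: 0.241
30.4 [572.1 -23.5 177.5] [-0.24  0.1   1.79  0.    1.25 -1.8 ]
```

View pics/w14.png

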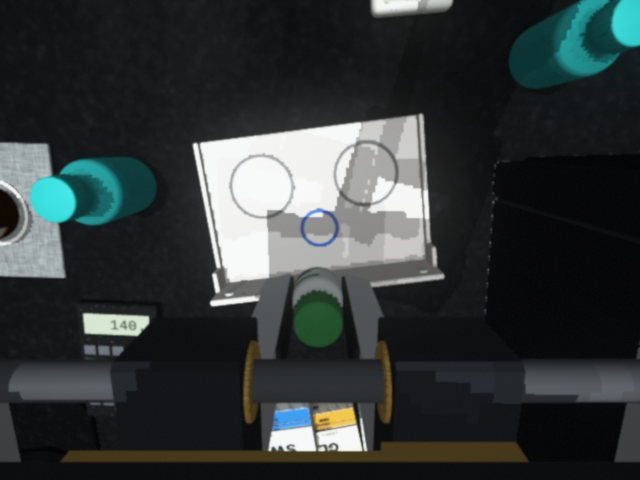

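```bash
python3 -m crank '[{"x":0.05,"y":0.2,"z":4,"ax":0,"ay":0,"az":0},{"x":0.05,"y":0.2,"z":8,"ax":0,"ay":0,"az":0},{"x":0.05,"y":0.2,"z":12,"ax":0,"ay":0,"az":0},{"x":0.05,"y":0.2,"z":14.2,"ax":0,"ay":0,"az":0},{"x":0.05,"y":0.2,"z":14.7,"ax":0,"ay":0,"az":0},{"x":0.05,"y":0.2,"z":14.7,"ax":0,"ay":0,"az":0},{"x":0.05,"y":0.2,"z":14.7,"ax":0,"ay":0,"az":0},{"x":0.05,"y":0.2,"z":14.7,"ax":0,"ay":0,"az":0}]' 1.6 15
```

```text
clock: 31.2
ee_pos: [573.0, -21.9, 32.5]
ee_rot: [[-1.0, 0.005, 0.003], [0.005, 1.0, -0.0], [-0.003, -0.0, -1.0]]
force: [0.2, -0.2, -0.1]
finger_gap: 0.24
```

```bash
python3 -m crank '[{"x":0.05,"y":0,"z":0.4,"ax":0,"ay":0.003,"az":0},{"x":0.1,"y":0,"z":0.7,"ax":0,"ay":0.003,"az":0},{"x":0.1,"y":0,"z":0.75,"ax":0,"ay":0.003,"az":0},{"x":0.1,"y":0,"z":0.75,"ax":0,"ay":0.003,"az":0},{"x":0.1,"y":0,"z":0.75,"ax":0,"ay":0.003,"az":0}]' 1.6 15; python3 -m crank '[{"x":0,"y":0,"z":0.1,"ax":0,"ay":0,"az":0},{"x":0,"y":0,"z":0.1,"ax":0,"ay":0,"az":0},{"x":0,"y":0,"z":0.1,"ax":0,"ay":0,"az":0}]' 1.6 15
```

```text
clock: 31.7
ee_pos: [572.0, -21.9, 24.9]
ee_rot: [[-1.0, 0.005, -0.0], [0.005, 1.0, -0.0], [0.0, -0.0, -1.0]]
force: [0.1, -0.0, -0.1]
finger_gap: 0.241
clock: 32.0
ee_pos: [571.9, -21.9, 23.9]
ee_rot: [[-1.0, 0.005, -0.0], [0.005, 1.0, -0.0], [0.0, -0.0, -1.0]]
force: [0.3, 0.2, -0.5]
finger_gap: 0.244
```

```bash
python3 -m crank '[{"x":0,"y":0,"z":0.06,"ax":0,"ay":0,"az":0},{"x":0,"y":0,"z":0.06,"ax":0,"ay":0,"az":0},{"x":0,"y":0,"z":0.06,"ax":0,"ay":0,"az":0}]' 1.6 15
```

```text
clock: 32.3
ee_pos: [572.0, -21.9, 23.3]
ee_rot: [[-1.0, 0.005, 0.0], [0.005, 1.0, -0.0], [-0.0, -0.0, -1.0]]
force: [-0.2, -0.1, 0.1]
finger_gap: 0.245
```

```bash
python3 -m crank '[{"x":0,"y":0,"z":0.06,"ax":0,"ay":0,"az":0},{"x":0,"y":0,"z":0.06,"ax":0,"ay":0,"az":0},{"x":0,"y":0,"z":0.06,"ax":0,"ay":0,"az":0}]' 1.6 15
```

```text
clock: 32.6
ee_pos: [572.2, -21.9, 23.2]
ee_rot: [[-1.0, 0.005, 0.0], [0.005, 1.0, -0.001], [-0.0, -0.001, -1.0]]
force: [-1.6, 0.9, 5.4]
finger_gap: 0.245
```

```bash
python3 -m crank '[{"x":0,"y":0,"z":0,"ax":0,"ay":0,"az":0},{"x":0,"y":0,"z":0,"ax":0,"ay":0,"az":0},{"x":0,"y":0,"z":0,"ax":0,"ay":0,"az":0},{"x":0,"y":0,"z":0,"ax":0,"ay":0,"az":0},{"x":0,"y":0,"z":0,"ax":0,"ay":0,"az":0}]' 4.4 15; python3 -m crank '[{"x":0,"y":0,"z":-2,"ax":0,"ay":0,"az":0},{"x":0,"y":0,"z":-5,"ax":0,"ay":0,"az":0},{"x":0,"y":0,"z":-9,"ax":0,"ay":0,"az":0},{"x":0,"y":0,"z":-13,"ax":0,"ay":0,"az":0},{"x":0,"y":0,"z":-16,"ax":0,"ay":0,"az":-0.005},{"x":0,"y":0,"z":-16,"ax":0,"ay":0,"az":-0.005},{"x":0,"y":0,"z":-16,"ax":0,"ay":0,"az":-0.005}]' 7 25; python3 look.py wrist w15
```

```text
clock: 33.1
ee_pos: [572.1, -21.9, 23.0]
ee_rot: [[-1.0, 0.005, -0.0], [0.005, 1.0, -0.0], [0.0, -0.0, -1.0]]
force: [-0.8, -0.2, 0.1]
finger_gap: 0.467
clock: 33.8
ee_pos: [572.2, -21.8, 183.1]
ee_rot: [[-1.0, 0.0, 0.001], [0.0, 1.0, -0.001], [-0.001, -0.001, -1.0]]
force: [-0.4, 0.9, -0.6]
finger_gap: 0.745
33.85 [571.3 -21.7 181.7] [-0.24  0.1   1.79 -0.    1.26 -1.81]
```

View pics/w15.png

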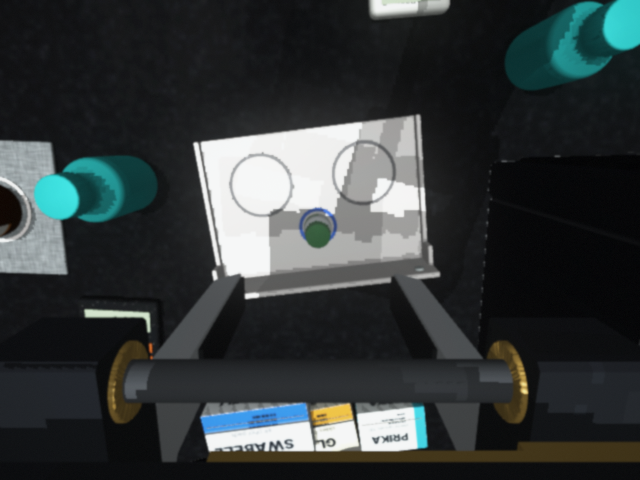

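```bash
python3 -m crank '[{"x":0,"y":-2,"z":0,"ax":0,"ay":0,"az":0},{"x":0.3,"y":-6,"z":0,"ax":0,"ay":0,"az":0},{"x":0.5,"y":-10.5,"z":0,"ax":0,"ay":0,"az":0},{"x":0.8,"y":-15,"z":0,"ax":0,"ay":0,"az":0},{"x":1,"y":-19.5,"z":0,"ax":0,"ay":0,"az":0},{"x":1.2,"y":-24,"z":0,"ax":0,"ay":0,"az":0},{"x":1.4,"y":-27.5,"z":0,"ax":0,"ay":0,"az":0},{"x":1.4,"y":-28.7,"z":0,"ax":0,"ay":0,"az":0},{"x":1.4,"y":-28.7,"z":0,"ax":0,"ay":0,"az":0},{"x":1.4,"y":-28.7,"z":0,"ax":0,"ay":0,"az":0}]' 7 25; python3 look.py wrist w16
```

```text
clock: 34.85
ee_pos: [556.9, -307.1, 180.2]
ee_rot: [[-1.0, -0.0, -0.004], [-0.0, 1.0, 0.002], [0.004, 0.002, -1.0]]
force: [-0.4, -0.4, 0.7]
finger_gap: 0.746
34.9 [ 557.1 -306.8  180.7] [-0.68  0.24  1.62 -0.    1.28 -2.25]
```

View pics/w16.png

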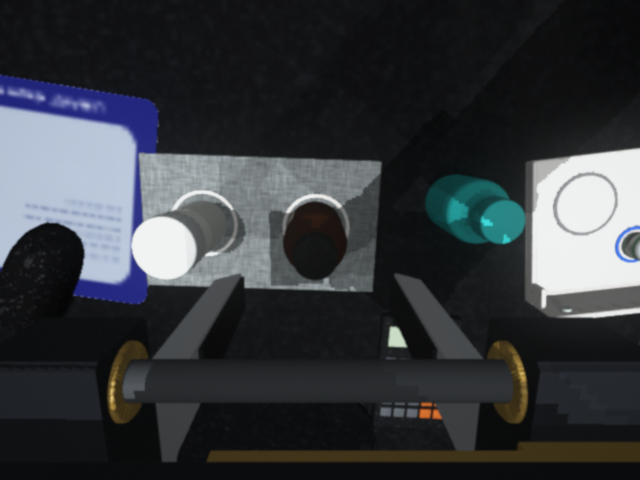

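```bash
python3 -m crank '[{"x":0,"y":-0.1,"z":4,"ax":0.002,"ay":-0.002,"az":0},{"x":0,"y":-0.15,"z":8,"ax":0.002,"ay":-0.002,"az":0},{"x":0,"y":-0.15,"z":12,"ax":0.002,"ay":0,"az":0},{"x":0,"y":-0.15,"z":12.9,"ax":0.002,"ay":0,"az":0},{"x":0,"y":-0.15,"z":12.9,"ax":0.002,"ay":0,"az":0},{"x":0,"y":-0.15,"z":12.9,"ax":0.002,"ay":0,"az":0}]' 7 25
```

```text
clock: 35.5
ee_pos: [558.1, -308.4, 53.9]
ee_rot: [[-1.0, -0.002, -0.001], [-0.002, 1.0, -0.002], [0.001, -0.002, -1.0]]
force: [0.5, 0.0, -0.3]
finger_gap: 0.743
```

```bash
python3 -m crank '[{"x":0.1,"y":-0.05,"z":0.4,"ax":-0.002,"ay":-0.001,"az":0},{"x":0.1,"y":-0.05,"z":0.6,"ax":-0.002,"ay":-0.001,"az":0},{"x":0.1,"y":-0.05,"z":0.6,"ax":-0.002,"ay":-0.001,"az":0},{"x":0.1,"y":-0.05,"z":0.6,"ax":-0.002,"ay":-0.001,"az":0}]' 7 25;python3 -m crank '[{"x":0,"y":0,"z":0,"ax":0,"ay":0,"az":0},{"x":0,"y":0,"z":0,"ax":0,"ay":0,"az":0},{"x":0,"y":0,"z":0,"ax":0,"ay":0,"az":0},{"x":0,"y":0,"z":0,"ax":0,"ay":0,"az":0},{"x":0,"y":0,"z":0,"ax":0,"ay":0,"az":0},{"x":0,"y":0,"z":0,"ax":0,"ay":0,"az":0},{"x":0,"y":0,"z":0,"ax":0,"ay":0,"az":0},{"x":0,"y":0,"z":0,"ax":0,"ay":0,"az":0}]' 4 25
```

```text
clock: 35.9
ee_pos: [557.3, -309.1, 48.5]
ee_rot: [[-1.0, -0.002, 0.001], [-0.002, 1.0, -0.001], [-0.001, -0.001, -1.0]]
force: [0.4, -0.0, 0.4]
finger_gap: 0.745
clock: 36.7
ee_pos: [557.3, -309.1, 48.5]
ee_rot: [[-1.0, -0.002, 0.001], [-0.002, 1.0, -0.001], [-0.001, -0.001, -1.0]]
force: [0.2, 1.1, 0.4]
finger_gap: 0.495
```

```bash
python3 -m crank '[{"x":0,"y":0,"z":-1,"ax":0,"ay":0,"az":0},{"x":0,"y":0,"z":-4,"ax":0,"ay":0,"az":0},{"x":0,"y":0,"z":-8,"ax":0,"ay":0,"az":0},{"x":0,"y":0,"z":-12,"ax":0,"ay":0,"az":0},{"x":0,"y":0,"z":-14,"ax":0,"ay":0,"az":0},{"x":0,"y":2,"z":-14.5,"ax":0,"ay":0,"az":0},{"x":0.4,"y":6,"z":-14.5,"ax":0,"ay":0,"az":0},{"x":0.8,"y":10,"z":-14.5,"ax":0,"ay":0,"az":0},{"x":1.2,"y":14.5,"z":-14.5,"ax":0,"ay":0,"az":0},{"x":1.6,"y":19,"z":-14.5,"ax":0,"ay":0,"az":0},{"x":2.2,"y":23.5,"z":-14.5,"ax":0,"ay":0,"az":0},{"x":2.7,"y":28,"z":-14.5,"ax":0,"ay":0,"az":0},{"x":3.2,"y":31,"z":-14.5,"ax":0,"ay":0,"az":0},{"x":3.2,"y":32.7,"z":-14.5,"ax":0,"ay":0,"az":0},{"x":3.2,"y":32.7,"z":-14.5,"ax":0,"ay":0,"az":0},{"x":3.2,"y":32.7,"z":-14.5,"ax":0,"ay":0,"az":0},{"x":3.2,"y":32.7,"z":-14.5,"ax":0,"ay":0,"az":0}]' 4 25
python3 look.py wrist w17
```

```text
clock: 38.4
ee_pos: [524.2, 17.5, 192.7]
ee_rot: [[-1.0, -0.001, -0.0], [-0.001, 1.0, -0.001], [0.0, -0.001, -1.0]]
force: [-0.4, -0.5, -2.2]
finger_gap: 0.497
38.45 [524.4  17.3 192.8] [-0.18 -0.03  1.9  -0.    1.28 -1.75]
```

View pics/w17.png

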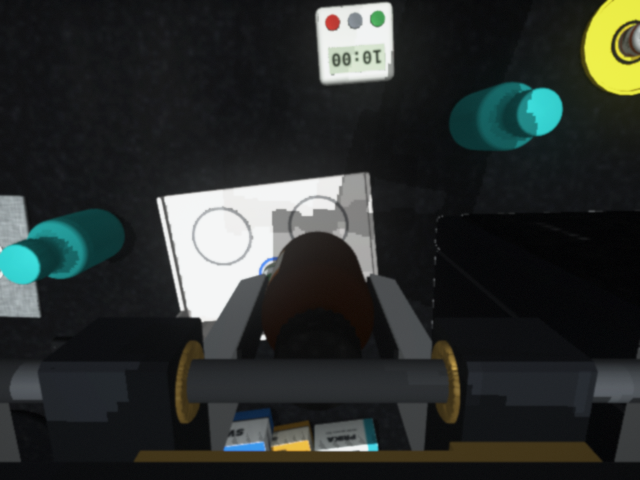

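Descend: 192.8 → ~50.5, y +0.9 mm.

```bash
python3 -m crank '[{"x":0,"y":0.1,"z":4,"ax":0,"ay":0,"az":0},{"x":0,"y":0.1,"z":8,"ax":0,"ay":0,"az":0},{"x":0,"y":0.1,"z":11.5,"ax":0,"ay":0,"az":0},{"x":0,"y":0.1,"z":13,"ax":0,"ay":0,"az":0},{"x":0,"y":0.1,"z":13.6,"ax":0,"ay":0,"az":0},{"x":0,"y":0.1,"z":13.6,"ax":0,"ay":0,"az":0},{"x":0,"y":0.1,"z":13.6,"ax":0,"ay":0,"az":0},{"x":0,"y":0.1,"z":13.6,"ax":0,"ay":0,"az":0}]' 4 25
```

```text
clock: 39.25
ee_pos: [525.9, 17.9, 58.7]
ee_rot: [[-1.0, -0.001, 0.004], [-0.001, 1.0, -0.001], [-0.004, -0.001, -1.0]]
force: [0.3, 0.6, -0.8]
finger_gap: 0.495
```

```bash
python3 -m crank '[{"x":0.05,"y":0.03,"z":0.4,"ax":-0.001,"ay":0.004,"az":0},{"x":0.05,"y":0.03,"z":0.6,"ax":-0.001,"ay":0.004,"az":0},{"x":0.05,"y":0.03,"z":0.65,"ax":-0.001,"ay":0.004,"az":0},{"x":0.05,"y":0.03,"z":0.65,"ax":-0.001,"ay":0.004,"az":0}]' 4 25; python3 -m crank '[{"x":0,"y":0,"z":0.1,"ax":0,"ay":0,"az":0},{"x":0,"y":0,"z":0.1,"ax":0,"ay":0,"az":0},{"x":0,"y":0,"z":0.1,"ax":0,"ay":0,"az":0}]' 4 25
```

```text
clock: 39.65
ee_pos: [525.3, 18.2, 52.1]
ee_rot: [[-1.0, -0.001, -0.001], [-0.001, 1.0, -0.0], [0.001, -0.0, -1.0]]
force: [0.2, 0.4, -1.1]
finger_gap: 0.498
clock: 39.95
ee_pos: [525.2, 18.3, 51.0]
ee_rot: [[-1.0, -0.001, -0.001], [-0.001, 1.0, -0.0], [0.001, -0.0, -1.0]]
force: [-0.8, -0.3, -1.3]
finger_gap: 0.492
```

```bash
python3 -m crank '[{"x":0,"y":0,"z":0.07,"ax":0,"ay":0,"az":0},{"x":0,"y":0,"z":0.07,"ax":0,"ay":0,"az":0},{"x":0,"y":0,"z":0.07,"ax":0,"ay":0,"az":0}]' 4 25
```

```text
clock: 40.25
ee_pos: [525.4, 18.2, 50.4]
ee_rot: [[-1.0, -0.001, -0.0], [-0.001, 1.0, -0.0], [0.0, -0.0, -1.0]]
force: [-0.5, 0.1, -0.2]
finger_gap: 0.495
```

```bash
python3 -m crank '[{"x":0,"y":0,"z":0.03,"ax":0,"ay":0,"az":0},{"x":0,"y":0,"z":0.03,"ax":0,"ay":0,"az":0}]' 4 25; python3 -m crank '[{"x":0,"y":0,"z":0,"ax":0,"ay":0,"az":0},{"x":0,"y":0,"z":0,"ax":0,"ay":0,"az":0},{"x":0,"y":0,"z":0,"ax":0,"ay":0,"az":0},{"x":0,"y":0,"z":0,"ax":0,"ay":0,"az":0},{"x":0,"y":0,"z":0,"ax":0,"ay":0,"az":0}]' 6.6 20; python3 -m crank '[{"x":0,"y":0,"z":-2,"ax":0,"ay":0,"az":0},{"x":0,"y":0,"z":-5,"ax":0,"ay":0,"az":0},{"x":0,"y":0,"z":-9,"ax":0,"ay":0,"az":0},{"x":0,"y":0,"z":-13,"ax":0,"ay":0,"az":0},{"x":0,"y":-2,"z":-14,"ax":0,"ay":0,"az":0},{"x":0,"y":-2,"z":-14,"ax":0,"ay":0,"az":0}]' 7 20; python3 look.py wrist w18
```

```text
clock: 40.45
ee_pos: [525.4, 18.2, 50.4]
ee_rot: [[-1.0, -0.001, -0.001], [-0.001, 1.0, -0.0], [0.001, -0.0, -1.0]]
force: [-1.6, 0.4, 2.8]
finger_gap: 0.496
clock: 40.95
ee_pos: [525.4, 18.2, 50.4]
ee_rot: [[-1.0, -0.001, -0.001], [-0.001, 1.0, -0.0], [0.001, -0.0, -1.0]]
force: [-0.3, 0.4, 0.6]
finger_gap: 0.699
clock: 41.55
ee_pos: [527.1, -3.1, 193.1]
ee_rot: [[-1.0, 0.001, 0.005], [0.001, 1.0, -0.002], [-0.005, -0.002, -1.0]]
force: [-0.2, 0.1, -0.8]
finger_gap: 0.746
41.6 [525.9  -2.1 190.9] [-0.22 -0.03  1.89 -0.    1.27 -1.79]
```

View pics/w18.png

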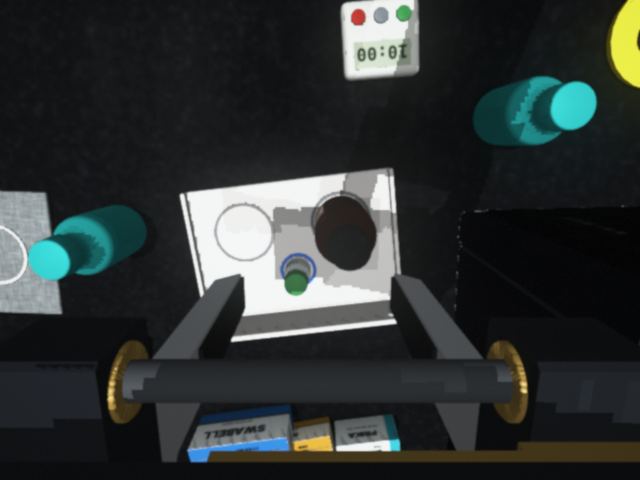

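Brown stands upright on its ring. Now the white bottle: from (525.7,−2,191) to (553.6,−408.1).

```bash
python3 -m crank '[{"x":-0.2,"y":-2,"z":0,"ax":0,"ay":0,"az":0},{"x":-0.4,"y":-6,"z":0,"ax":0,"ay":0,"az":0},{"x":-0.7,"y":-10.5,"z":0,"ax":0,"ay":0,"az":0},{"x":-1,"y":-15,"z":0,"ax":0,"ay":0,"az":0},{"x":-1.3,"y":-19.5,"z":0,"ax":0,"ay":0,"az":0},{"x":-1.6,"y":-24,"z":0,"ax":0,"ay":0,"az":0},{"x":-1.9,"y":-28.5,"z":0,"ax":0,"ay":0,"az":0},{"x":-2.2,"y":-33,"z":0,"ax":0,"ay":0,"az":0},{"x":-2.5,"y":-37,"z":0,"ax":0,"ay":0,"az":0},{"x":-2.7,"y":-40,"z":0,"ax":0,"ay":0,"az":0},{"x":-2.7,"y":-40.6,"z":0,"ax":0,"ay":0,"az":0},{"x":-2.7,"y":-40.6,"z":0,"ax":0,"ay":0,"az":0},{"x":-2.7,"y":-40.6,"z":0,"ax":0,"ay":0,"az":0},{"x":-2.7,"y":-40.6,"z":0,"ax":0,"ay":0,"az":0}]' 7 20; python3 look.py wrist w19
```

```text
clock: 43.0
ee_pos: [552.8, -406.3, 190.7]
ee_rot: [[-1.0, -0.001, 0.0], [-0.001, 1.0, 0.0], [-0.0, 0.0, -1.0]]
force: [-0.1, 0.2, 0.6]
finger_gap: 0.743
43.05 [ 552.8 -406.5  191. ] [-0.8   0.35  1.48  0.    1.32 -2.37]
```

View pics/w19.png

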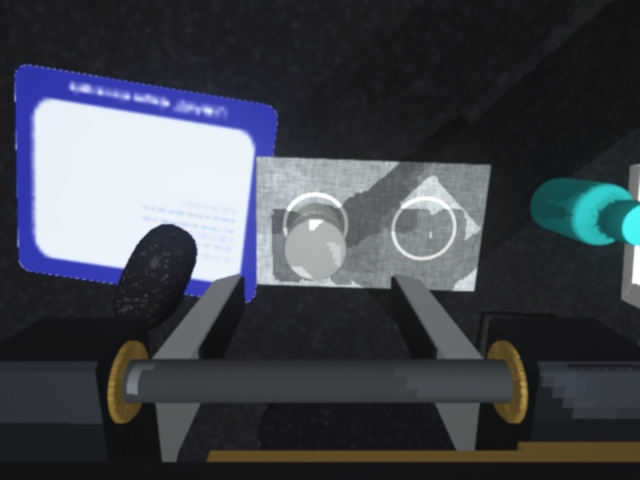

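```bash
python3 -m crank '[{"x":0,"y":-0.1,"z":4,"ax":0,"ay":0,"az":0},{"x":0,"y":-0.1,"z":8,"ax":0,"ay":0,"az":0},{"x":0,"y":-0.1,"z":11.5,"ax":0,"ay":0,"az":0},{"x":0,"y":-0.1,"z":12.9,"ax":0,"ay":0,"az":0},{"x":0,"y":-0.1,"z":12.9,"ax":0,"ay":0,"az":0},{"x":0,"y":-0.1,"z":12.9,"ax":0,"ay":0,"az":0}]' 7 20
```

```text
clock: 43.65
ee_pos: [553.9, -408.0, 63.9]
ee_rot: [[-1.0, -0.001, 0.002], [-0.001, 1.0, -0.002], [-0.002, -0.002, -1.0]]
force: [-0.5, -0.2, 0.6]
finger_gap: 0.745
```

```bash
python3 -m crank '[{"x":0.03,"y":0,"z":0.4,"ax":-0.002,"ay":0.002,"az":0},{"x":0.03,"y":0,"z":0.6,"ax":-0.002,"ay":0.002,"az":0},{"x":0.03,"y":0,"z":0.6,"ax":-0.002,"ay":0.002,"az":0},{"x":0.03,"y":0,"z":0.6,"ax":-0.002,"ay":0.002,"az":0}]' 7 20;python3 -m crank '[{"x":0,"y":0,"z":0,"ax":0,"ay":0,"az":0},{"x":0,"y":0,"z":0,"ax":0,"ay":0,"az":0},{"x":0,"y":0,"z":0,"ax":0,"ay":0,"az":0},{"x":0,"y":0,"z":0,"ax":0,"ay":0,"az":0},{"x":0,"y":0,"z":0,"ax":0,"ay":0,"az":0},{"x":0,"y":0,"z":0,"ax":0,"ay":0,"az":0},{"x":0,"y":0,"z":0,"ax":0,"ay":0,"az":0},{"x":0,"y":0,"z":0,"ax":0,"ay":0,"az":0}]' 3.6 20
```

```text
clock: 44.05
ee_pos: [553.8, -408.3, 58.5]
ee_rot: [[-1.0, -0.001, 0.001], [-0.001, 1.0, -0.0], [-0.001, -0.0, -1.0]]
force: [-0.0, 0.3, 0.2]
finger_gap: 0.742
clock: 44.85
ee_pos: [553.8, -408.3, 58.4]
ee_rot: [[-1.0, -0.001, 0.001], [-0.001, 1.0, -0.0], [-0.001, -0.0, -1.0]]
force: [-0.7, -0.2, 0.5]
finger_gap: 0.466
```

```bash
python3 -m crank '[{"x":0,"y":0,"z":-1,"ax":0,"ay":0,"az":0},{"x":0,"y":0,"z":-4,"ax":0,"ay":0,"az":0},{"x":0,"y":0,"z":-8,"ax":0,"ay":0,"az":0},{"x":0,"y":0,"z":-13,"ax":0,"ay":0,"az":0},{"x":0,"y":0,"z":-14,"ax":0,"ay":0,"az":0},{"x":0,"y":2,"z":-14,"ax":0,"ay":0,"az":0},{"x":0.3,"y":6,"z":-14,"ax":0,"ay":0,"az":0},{"x":0.5,"y":10,"z":-14,"ax":0,"ay":0,"az":0},{"x":0.8,"y":14.5,"z":-14,"ax":0,"ay":0,"az":0},{"x":1,"y":19,"z":-14,"ax":0,"ay":0,"az":0},{"x":1.2,"y":23.5,"z":-14,"ax":0,"ay":0,"az":0},{"x":1.4,"y":28,"z":-14,"ax":0,"ay":0,"az":0},{"x":1.6,"y":31.5,"z":-14,"ax":0,"ay":0,"az":0},{"x":1.75,"y":33.7,"z":-14,"ax":0,"ay":0,"az":0},{"x":1.75,"y":33.7,"z":-14,"ax":0,"ay":0,"az":0},{"x":1.75,"y":33.7,"z":-14,"ax":0,"ay":0,"az":0},{"x":1.75,"y":33.7,"z":-14,"ax":0,"ay":0,"az":0}]' 3.6 20
python3 look.py wrist w20
```

```text
clock: 46.55
ee_pos: [535.8, -72.2, 198.3]
ee_rot: [[-1.0, -0.0, 0.001], [-0.0, 1.0, -0.001], [-0.001, -0.001, -1.0]]
force: [-0.0, -0.7, 0.0]
finger_gap: 0.467
46.6 [535.8 -72.4 198.3] [-0.34  0.    1.85 -0.    1.29 -1.91]
```

View pics/w20.png

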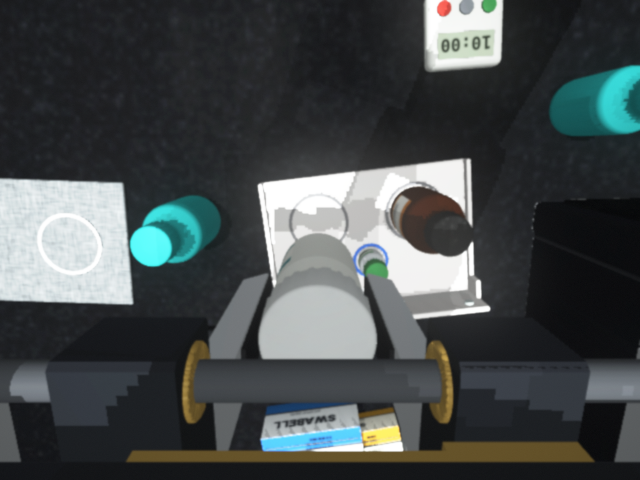

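```bash
python3 -m crank '[{"x":0,"y":0.1,"z":4,"ax":0,"ay":0,"az":0},{"x":0,"y":0.1,"z":8,"ax":0,"ay":0,"az":0},{"x":0,"y":0.1,"z":11.5,"ax":0,"ay":0,"az":0},{"x":0,"y":0.1,"z":12.7,"ax":0,"ay":0,"az":0},{"x":0,"y":0.1,"z":13.2,"ax":0,"ay":0,"az":0},{"x":0,"y":0.1,"z":13.2,"ax":0,"ay":0,"az":0},{"x":0,"y":0.1,"z":13.2,"ax":0,"ay":0,"az":0},{"x":0,"y":0.1,"z":13.2,"ax":0,"ay":0,"az":0}]' 3.6 20
```

```text
clock: 47.4
ee_pos: [537.3, -71.9, 68.1]
ee_rot: [[-1.0, 0.0, 0.004], [0.0, 1.0, -0.002], [-0.004, -0.002, -1.0]]
force: [0.8, 1.2, -0.5]
finger_gap: 0.464
```

```bash
python3 -m crank '[{"x":0.1,"y":0.06,"z":0.4,"ax":-0.002,"ay":0.004,"az":0},{"x":0.1,"y":0.06,"z":0.6,"ax":-0.002,"ay":0.004,"az":0},{"x":0.1,"y":0.06,"z":0.63,"ax":-0.002,"ay":0.004,"az":0},{"x":0.1,"y":0.06,"z":0.63,"ax":-0.002,"ay":0.004,"az":0}]' 3.6 20; python3 -m crank '[{"x":0,"y":0,"z":0.1,"ax":0,"ay":0,"az":0},{"x":0,"y":0,"z":0.1,"ax":0,"ay":0,"az":0},{"x":0,"y":0,"z":0.1,"ax":0,"ay":0,"az":0}]' 3.6 20
```

```text
clock: 47.8
ee_pos: [536.2, -71.2, 61.7]
ee_rot: [[-1.0, 0.0, -0.0], [0.0, 1.0, 0.0], [0.0, 0.0, -1.0]]
force: [-0.8, 0.9, -0.1]
finger_gap: 0.466
clock: 48.1
ee_pos: [536.2, -71.2, 60.7]
ee_rot: [[-1.0, 0.0, -0.0], [0.0, 1.0, 0.0], [0.0, 0.0, -1.0]]
force: [-0.8, 1.6, -0.7]
finger_gap: 0.466
```

```bash
python3 -m crank '[{"x":0,"y":0,"z":0.05,"ax":0,"ay":0,"az":0},{"x":0,"y":0,"z":0.05,"ax":0,"ay":0,"az":0},{"x":0,"y":0,"z":0.05,"ax":0,"ay":0,"az":0}]' 3.6 20
```

```text
clock: 48.4
ee_pos: [536.4, -71.3, 60.4]
ee_rot: [[-1.0, 0.0, 0.0], [0.0, 1.0, 0.0], [-0.0, 0.0, -1.0]]
force: [0.2, 0.2, 1.4]
finger_gap: 0.469
```

Contact. Release and retreat up and back.

```bash
python3 -m crank '[{"x":0,"y":0,"z":0,"ax":0,"ay":0,"az":0},{"x":0,"y":0,"z":0,"ax":0,"ay":0,"az":0},{"x":0,"y":0,"z":0,"ax":0,"ay":0,"az":0},{"x":0,"y":0,"z":0,"ax":0,"ay":0,"az":0},{"x":0,"y":0,"z":0,"ax":0,"ay":0,"az":0}]' 6.2 20; python3 -m crank '[{"x":0,"y":0,"z":-2,"ax":0,"ay":0,"az":0},{"x":0,"y":0,"z":-5,"ax":0,"ay":0,"az":0},{"x":0,"y":0,"z":-9,"ax":0,"ay":0,"az":0},{"x":0,"y":0,"z":-13,"ax":0,"ay":0,"az":0},{"x":0,"y":0,"z":-17,"ax":0,"ay":0,"az":0},{"x":2,"y":2,"z":-20,"ax":0,"ay":0,"az":0},{"x":3.7,"y":4.1,"z":-20,"ax":0,"ay":0,"az":0},{"x":3.7,"y":4.1,"z":-20,"ax":0,"ay":0,"az":0},{"x":3.7,"y":4.1,"z":-20,"ax":0,"ay":0,"az":0},{"x":3.7,"y":4.1,"z":-20,"ax":0,"ay":0,"az":0}]' 7 20; python3 look.py wrist w21;python3 look.py scene c21;python3 look.py side s21
python3 - <<'E'
from h import *
import pickle
p,im,d=pickle.load(open("pics/w21.pkl","rb"))
c=im[180:340,210:430,::-1];cv2.imwrite("pics/w21c.png",cv2.resize(c,None,fx=3.6,fy=3.6,interpolation=cv2.INTER_CUBIC))
E
```

```text
clock: 48.9
ee_pos: [536.3, -71.3, 60.3]
ee_rot: [[-1.0, 0.0, 0.0], [0.0, 1.0, 0.0], [-0.0, 0.0, -1.0]]
force: [0.7, 0.9, -0.6]
finger_gap: 0.657
clock: 49.9
ee_pos: [499.4, -30.8, 259.5]
ee_rot: [[-1.0, 0.001, -0.001], [0.001, 1.0, 0.001], [0.001, 0.001, -1.0]]
force: [-0.6, -0.2, -0.1]
finger_gap: 0.747
49.95 [499.4 -30.9 259.4] [-0.29 -0.15  1.88  0.    1.41 -1.86]
50.0 [499.4 -30.9 259.5] [-0.29 -0.15  1.88  0.    1.41 -1.86]
50.05 [499.5 -30.9 259.6] [-0.29 -0.15  1.88  0.    1.41 -1.86]
```

View pics/w21.png

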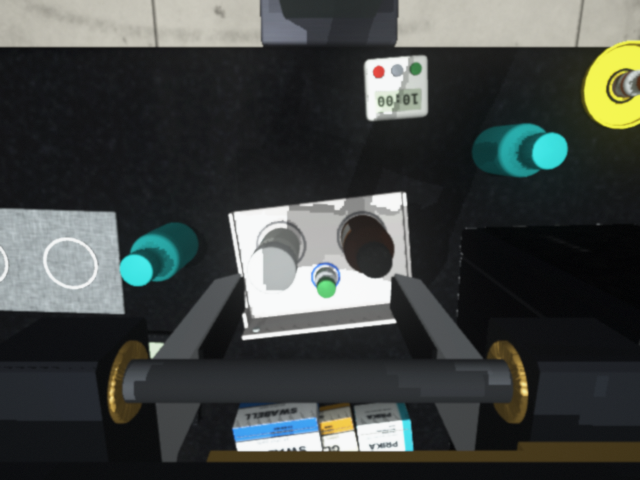

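View pics/w21c.png

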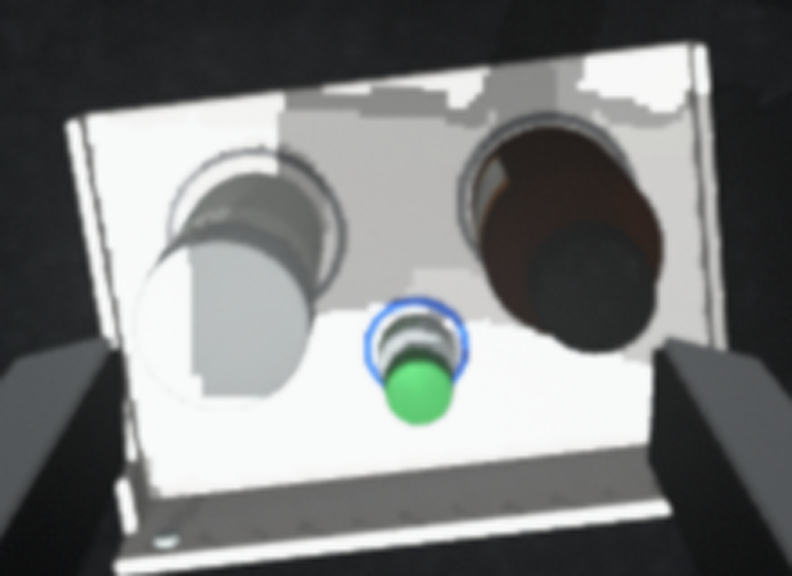

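View pics/c21.png

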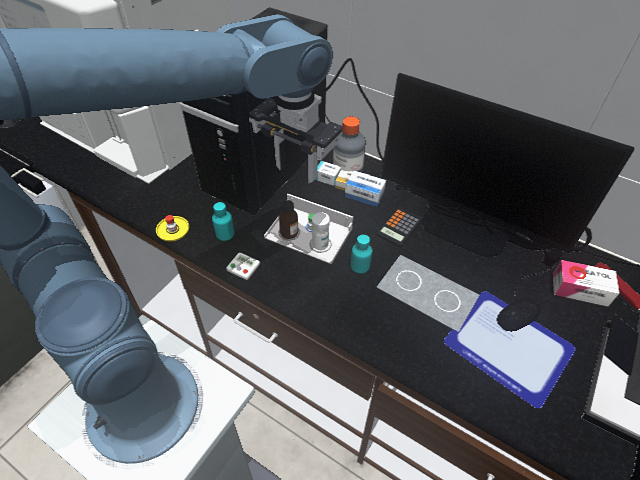

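View pics/s21.png

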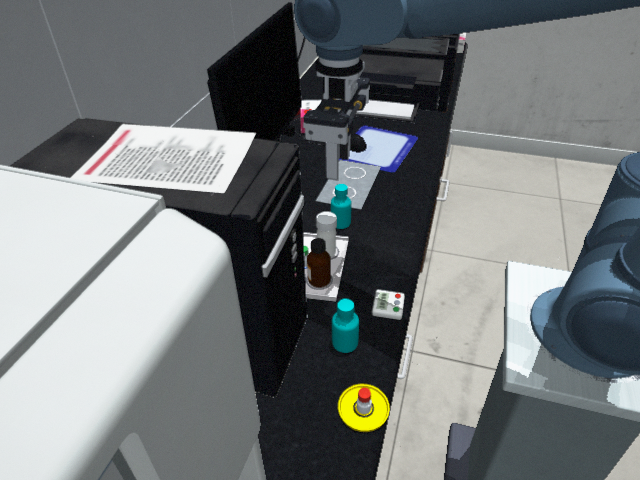

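```bash
python3 -c "
from plant import job,status
print(abs(status.get_state()['dq']).max()); print(job.close_job())"
```

```text
0.002702472222874931
the job is handed in; nothing more can be done
None
```

The vial swap is done, in the order you asked, and the job was handed in at about 50 s. Both bottles went to the mat. The red vial is now on the dish's ring and the green vial on the blue ring. The brown bottle went back to the left front ring, then the white bottle to the right one.

**Final position:** The last wrist, scene and side pictures show all four pieces upright and on their rings, looking the same as at the start. The timer, calculator and turquoise look-alikes show no visible change. The gripper is open and clear above the stand.

**Placing accuracy:** I released the bottles and vials within about 0.5 mm of the ring centres I had measured with the wrist camera. Contact forces while setting them down reached about 5 N.

**One disagreement:** The side camera put the dish centre about 4 mm away from the wrist camera's reading. I used the wrist value, which agreed across views, and the vial stands on the printed ring.

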